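Turn the gasketed cover plates and weight them

TASK

The cork gaskets have just been cemented onto the cover plates. With the spatula, never with the fingers, lift each plate off the rack and turn it over onto the white board so that it lies flat, gasket side down, wholly on the board; stand one hand weight upright on the middle of every plate to press it while the cement sets, and lay the spatula back on the rubber mat, blade flat. Leave the other things on the bench where they are.

Things in the scene. Friction and masses are not known exactly. Their poses are not given: they have to be found in the camera images.
- rack: Fixed glueing rack left or right of the mat: base 110 (x) x 332 (y) x 8 mm with three bays, centres at x 0, y -115, 0, +115 mm. A bay is a pair of wood strips 14 mm wide along x, 72 mm clear gap between them, tops 40 mm above the bench (32 mm free height below a plate), open at front (-x, the robot's side) and back. Origin: centre of its underside, on the bench top (z = 0).
- board: Flat white laminate board, fixed, 190 (x) x 365 (y) x 18 mm, clear at the start, on the other side of the mat from the rack. Origin: centre of its underside on the bench top; its upper face is 18 mm above that. A plate stood on its edge on the board and tipped over comes to rest with its centre about 65 mm beyond the line where the edge stood (it slides a little as it falls).
- mat: Black rubber tool mat, fixed, 270 (x) x 130 (y) x 3 mm, between rack and board; the spatula starts on it, blade away from the robot. Origin: centre of its underside on the bench top.
- handle (a point): Grasp point on the spatula's handle: a round, straight wooden bar of 24 mm diameter, parallel to the blade, its axis 60 mm above the blade's underside, reaching from 70 to 190 mm behind the blade's centre. This point lies on the axis, 105 mm behind the blade's centre. x points towards the blade's tip, z up, away from the blade. Spatula 0.16 kg; it stands by itself on its flat blade.
- blade (a point): Centre of the spatula's flat steel blade, 95 (x) x 60 (y) x 2.5 mm, half-way through. x to the blade's tip, y across it, z out of the upper face (the handle's side). A 10 mm round neck rises from the blade's rear edge, sloping back to the handle.
- P1_c (a point): Aluminium cover plate 95 (x) x 100 (y) x 4 mm, about 0.14 kg; on one face a cork gasket, a frame 3 mm thick and 13 mm wide, 4 to 6 mm inside the edge. Origin: middle of the 4 mm plate. z points out of the gasket face: up at the start, when it lies across a bay's two strips. May be absent (None). Gasket down on the board, this point is 5 mm above the board's face.
- P2_c (a point): Aluminium cover plate 95 (x) x 100 (y) x 4 mm, about 0.14 kg; on one face a cork gasket, a frame 3 mm thick and 13 mm wide, 4 to 6 mm inside the edge. Origin: middle of the 4 mm plate. z points out of the gasket face: up at the start, when it lies across a bay's two strips. May be absent (None). Gasket down on the board, this point is 5 mm above the board's face.
- P3_c (a point): Aluminium cover plate 95 (x) x 100 (y) x 4 mm, about 0.14 kg; on one face a cork gasket, a frame 3 mm thick and 13 mm wide, 4 to 6 mm inside the edge. Origin: middle of the 4 mm plate. z points out of the gasket face: up at the start, when it lies across a bay's two strips. May be absent (None). Gasket down on the board, this point is 5 mm above the board's face.
- W1_grip (a point): Hand weight: dark steel cylinder 54 mm diameter, 36 mm high, about 0.7 kg, with an arched handle of 10 mm round bar on top. Origin: middle of the handle's straight top bar, on the weight's axis, 73 mm above its underside. The top bar runs 40 mm along x, with an upright at each end; z is up. The three weights start in a row behind the mat.
- W2_grip (a point): Hand weight: dark steel cylinder 54 mm diameter, 36 mm high, about 0.7 kg, with an arched handle of 10 mm round bar on top. Origin: middle of the handle's straight top bar, on the weight's axis, 73 mm above its underside. The top bar runs 40 mm along x, with an upright at each end; z is up. The three weights start in a row behind the mat.
- W3_grip (a point): Hand weight: dark steel cylinder 54 mm diameter, 36 mm high, about 0.7 kg, with an arched handle of 10 mm round bar on top. Origin: middle of the handle's straight top bar, on the weight's axis, 73 mm above its underside. The top bar runs 40 mm along x, with an upright at each end; z is up. The three weights start in a row behind the mat.
- cement_tin: Bystander, loose, to be left alone: tin of gasket cement, 72 mm diameter, 75 mm high, brush sticking out of it. Origin: centre of its underside or of the tool's length.
- tape_roll: Bystander, loose, to be left alone: roll of masking tape, 80 mm diameter, 48 mm high. Origin: centre of its underside or of the tool's length.
- spray_can: Bystander, loose, to be left alone: spray can, 64 mm diameter, 190 mm high. Origin: centre of its underside or of the tool's length.
- wrench: Bystander, loose, to be left alone: wrench lying flat on the bench, in front of rack or board. Origin: centre of its underside or of the tool's length.
- screwdriver: Bystander, loose, to be left alone: screwdriver lying on the bench, in front of rack or board. Origin: centre of its underside or of the tool's length.
- bolt_tray: Bystander, loose, to be left alone: small grey open tray of bolts, 130 x 90 x 40 mm, behind the weights. Origin: centre of its underside or of the tool's length.
Not all that is in view belongs to the job. What is shaped like the part that bears handle but turquoise is not meant.

How it is judged:
On the way, in this order (a step that is already met when the one before it is completed fails the run):
1. a plate is carried clear of the rack on the spatula (((contact force between spatula and P1 above 0.3 N and height (world z) of P1_c above 0.06 m) or (contact force between spatula and P2 above 0.3 N and height (world z) of P2_c above 0.06 m) or (contact force between spatula and P3 above 0.3 N and height (world z) of P3_c above 0.06 m))), for 0.2 s.
2. every plate lies gasket down on the board (angle between each of P1_c, P2_c, P3_c's own z axis and vertical above 3 rad and height (world z) of P1_c between 0.018 and 0.029 m and x of P1_c in the frame of board between -0.06 and 0.06 m and y of P1_c in the frame of board between -0.1475 and 0.1475 m and height (world z) of P2_c between 0.018 and 0.029 m and x of P2_c in the frame of board between -0.06 and 0.06 m and y of P2_c in the frame of board between -0.1475 and 0.1475 m and height (world z) of P3_c between 0.018 and 0.029 m and x of P3_c in the frame of board between -0.06 and 0.06 m and y of P3_c in the frame of board between -0.1475 and 0.1475 m), for 0.2 s.
At the end, for the whole second after the job is handed in: Each plate lies flat on the board, gasket down, its centre 35 mm or more inside the board's edges; a weight stands upright on each, within 20 mm of its centre; the spatula lies flat on its blade on the mat, blade centre 15 mm or more inside the mat's edges; all at rest (all of step 2 and ((horizontal distance between W1_grip and P1_c below 0.02 m and height (world z) of W1_grip between 0.093 and 0.103 m and angle between W1_grip's own z axis and vertical below 0.1 rad) or (horizontal distance between W2_grip and P1_c below 0.02 m and height (world z) of W2_grip between 0.093 and 0.103 m and angle between W2_grip's own z axis and vertical below 0.1 rad) or (horizontal distance between W3_grip and P1_c below 0.02 m and height (world z) of W3_grip between 0.093 and 0.103 m and angle between W3_grip's own z axis and vertical below 0.1 rad)) and ((horizontal distance between W1_grip and P2_c below 0.02 m and height (world z) of W1_grip between 0.093 and 0.103 m and angle between W1_grip's own z axis and vertical below 0.1 rad) or (horizontal distance between W2_grip and P2_c below 0.02 m and height (world z) of W2_grip between 0.093 and 0.103 m and angle between W2_grip's own z axis and vertical below 0.1 rad) or (horizontal distance between W3_grip and P2_c below 0.02 m and height (world z) of W3_grip between 0.093 and 0.103 m and angle between W3_grip's own z axis and vertical below 0.1 rad)) and ((horizontal distance between W1_grip and P3_c below 0.02 m and height (world z) of W1_grip between 0.093 and 0.103 m and angle between W1_grip's own z axis and vertical below 0.1 rad) or (horizontal distance between W2_grip and P3_c below 0.02 m and height (world z) of W2_grip between 0.093 and 0.103 m and angle between W2_grip's own z axis and vertical below 0.1 rad) or (horizontal distance between W3_grip and P3_c below 0.02 m and height (world z) of W3_grip between 0.093 and 0.103 m and angle between W3_grip's own z axis and vertical below 0.1 rad)) and angle between blade's own z axis and vertical below 0.1 rad and height (world z) of blade below 0.009 m and x of blade in the frame of mat between -0.115 and 0.115 m and y of blade in the frame of mat between -0.05 and 0.05 m and linear speed of each of P1, P2, P3, W1, W2, W3, spatula below 0.02 m/s); the robot touches nothing.
It fails at once if the fingers touch a plate (contact force between the fingers and P1 above 1 N or contact force between the fingers and P2 above 1 N or contact force between the fingers and P3 above 1 N).
It fails at once if a bystander is moved by more than 5 cm or knocked over (distance of any of cement_tin, tape_roll, spray_can, wrench, screwdriver, bolt_tray from where it was at the start of the episode above 0.05 m or angle between any of cement_tin, tape_roll, spray_can, bolt_tray's own z axis and vertical above 0.6 rad).
Of P1, P2, P3 only 2 to 3 are there at a start; the rules pass over those that are not, and their reading is None.
At some moment in a run one of W1, W2, W3, spatula may be knocked a few centimetres aside while the robot is not near it.
It also fails if it takes over 210 s, if anything falls off the work surface, if the arm or the gripper's body presses on something with over 40 N, if the wrist force passes 120 N, or if a joint passes its speed limit or range.

ROBOT

A 7-joint arm with a two-finger parallel gripper is mounted at the origin on the work surface. World frame = base frame: x ahead of the robot, y to its left, z up, the work surface at z = 0. Lengths are in m, angles in rad, forces in N, time in s.
With the tool pointing down it reaches from about 0.35 to 0.9 m from the base axis. Payload 8.1 kg.
Tool frame: the origin (TCP) lies at the very end of the fingers, on their centre line; the grasp point (between the pads) lies 19 mm behind it; z points along the fingers, y is the line along which they close (so a half turn about z gives the same grasp; the last joint's range is limited). The gripper opens to 92 mm and grips with 3 to 60 N. Pads are 19 mm wide; open, the fingers measure 130 mm over their backs; the gripper's body (75 mm by 190 mm) begins 47 mm behind the grasp point.
Start: joints at [-1.256, 0.434, 0.025, 1.573, -0.012, 1.134, -0.075], TCP at [0.254, 0.571, 0.227] pointing down, gripper open.
Joint ranges: [-2.62, 2.62], [-0.44, 2.09], [-1.27, 1.32], [0.08, 2.57], [-1.32, 4.46], [0.12, 2], [-2.74, 2.74]. Speed limits (rad/s): [2.22, 2.22, 3.01, 3.01, 3.14, 3.14, 3.14].

INTERFACE

Orientations are given as a unit quaternion [w, x, y, z].
In Python, from plant import arm, effector, solver, viewer, job gives the robot as it stands. Calls block until the motion is done:
- arm.move_ptp(position, orientation): joint-space move of the TCP to a pose.
- arm.line_to(position, rotation=None, rate=0.15, guard=None): straight line of the TCP; rotation=None keeps the orientation; rate is the mean speed in m/s. With guard (N) it stops when the force on the tool has changed by that much, and returns True; else False.
- arm.move_joints(angles): joint-space move.
- effector.let_go() and effector.grab(): open the fingers fully, or close them until they stop; the grip force is fixed at half the most.
- arm.wait(seconds).
- solver.inverse_kinematics(position, orientation): joint angles nearest the present ones, or None.
- arm.get_state(): the state.
- viewer.get_image(name): name is "scene" or "side" or "wrist"; returns a dict with "frame" (480x640x3 uint8, blue, green, red), "depth" (480x640 float32, m along the optical axis (not along the pixel's ray), 0 where there is no reading), "fx", "fy", "cx", "cy" (pixels), "camera_from_world" (4x4, takes a point from world to camera coordinates). Camera axes: x right, y down, z forward; pixel columns grow to the right and rows downward; lengths in m; the calibration is good to about 2 mm. A picture is of the moment at which its call begins.
A pose or a line that the arm cannot do raises arm.Unreachable and nothing moves.
- job.close_job(): hands the job in; it is judged then, once.
The state is a dict: "clock": time; "joint_positions": joint angles; "joint_velocities": joint speeds; "effort": joint torques, N m; "position": TCP position; "tool_rot": TCP orientation; "force": force on the tool from outside, world axes, zero at the start; "wrist_torque": the same for the moment, N m; "width": opening from 0.0 (shut) to 1.0 (fully open); "grasp_force": force on a finger pad.
Only numpy, scipy, OpenCV 4.12 (cv2) and the standard library are available. Lean on these libraries where they do the work, as an engineer would, in place of code of your own. Each camera call takes 0.05 s, during which the arm holds its last target. There are 200 camera calls.

## Working session

There is one attempt and no reset: what is moved stays moved. The work goes in short steps, each a Python script; the robot and the scene stay as the last script left them, time stands still between calls to the robot, and variables do not carry over. Pictures are saved under pics/ and viewed, at most 14 in all, crops included, and the job is handed in when it is done.

```bash
ls; mkdir -p pics; python3 - <<'E'
from plant import arm, effector, solver, viewer, job
import cv2, numpy as np
for n in ["scene","side"]:
    d=viewer.get_image(n); cv2.imwrite(f"pics/{n}0.png",d["frame"]); np.savez(f"{n}0.npz",**d)
    T=d["camera_from_world"]; print(n,d["fx"],d["cx"],d["cy"],(-T[:3,:3].T@T[:3,3]).round(3),T[2,:3].round(3))
s=arm.get_state(); print({k:np.round(v,3) for k,v in s.items()})
E
```

```text
pics
scene 580.0009746052652 327.99524875163786 232.1331798827217 [ 1.4   -0.09   1.601] [-0.502  0.018 -0.865]
side 498.41586978114884 325.3131825971715 229.65257347875777 [ 0.054 -0.855  0.823] [ 0.394  0.69  -0.607]
{'clock': np.float64(0.1), 'joint_positions': array([-1.256,  0.435,  0.025,  1.574, -0.012,  1.134, -0.075]), 'joint_velocities': array([-0.001, -0.001,  0.001, -0.005, -0.002, -0.001, -0.   ]), 'effort': array([ 4.0000e-03, -6.6913e+01,  9.8800e-01, -3.1515e+01, -6.1000e-02,
        3.7000e-02,  0.0000e+00]), 'position': array([0.253, 0.571, 0.226]), 'tool_rot': array([-0.   ,  0.207,  0.978, -0.001]), 'force': array([ 0.367, -0.132, -0.316]), 'wrist_torque': array([ 0.022, -0.029,  0.001]), 'grasp_force': np.float64(0.0), 'width': np.float64(1.001)}
```

View pics/scene0.png

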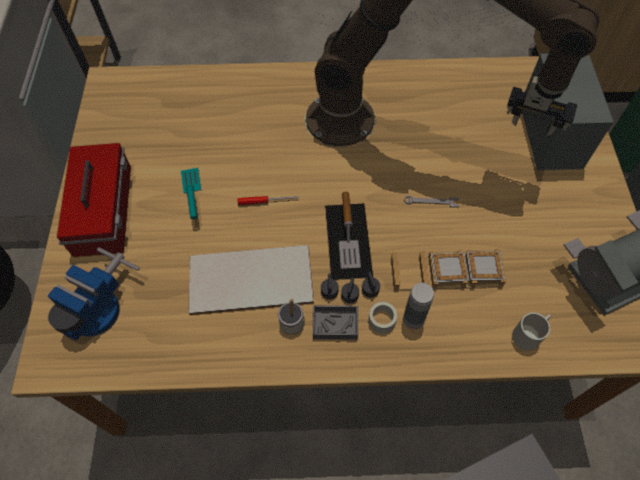

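View pics/side0.png

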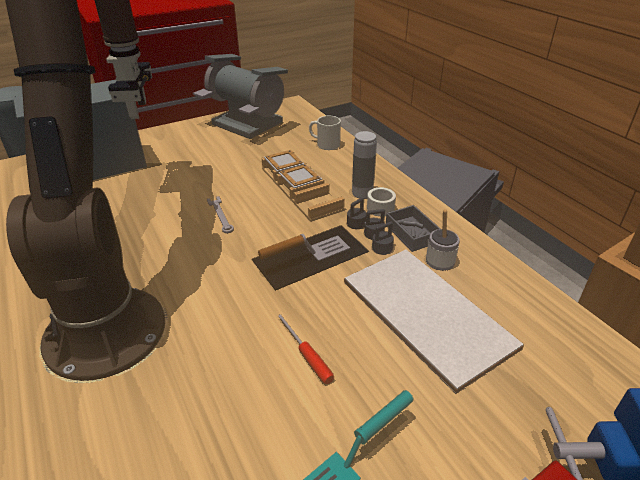

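```bash
cat > h.py <<'E'
import numpy as np, cv2
from scipy.spatial.transform import Rotation as R
def cam(d): T=d["camera_from_world"]; return T[:3,:3].T, -T[:3,:3].T@T[:3,3]
def plane(d,u,v,z):
    Rw,c=cam(d); r=Rw@np.array([(u-d["cx"])/d["fx"],(v-d["cy"])/d["fy"],1]); return c+r*(z-c[2])/r[2]
def pt(d,u,v):
    Rw,c=cam(d); Z=np.median(d["depth"][int(v)-1:int(v)+2,int(u)-1:int(u)+2]); return c+Rw@(Z*np.array([(u-d["cx"])/d["fx"],(v-d["cy"])/d["fy"],1]))
def cloud(d):
    Rw,c=cam(d); v,u=np.mgrid[:480,:640]; Z=d["depth"]
    P=np.stack([(u-d["cx"])/d["fx"]*Z,(v-d["cy"])/d["fy"]*Z,Z],-1); return P@Rw.T+c
def quat(Rm): return R.from_matrix(Rm).as_quat()[[3,0,1,2]]
E
python3 - <<'E'
from h import *
d=dict(np.load("scene0.npz"))
for n,u,v in [("base",340,120),("boardTL",190,256),("TR",309,248),("BR",312,300),("BL",190,311),("blade",349,258),("handle",347,205),("matTL",327,206),("matTR",365,205),("matBL",331,277),("matBR",371,274),("W",330,283),("W",350,287),("W",371,281),("P",448,268),("P",485,267),("strip",396,272),("strip",418,268),("can",420,290),("tape",383,318),("tray",336,323),("tin",291,318),("wrench",432,202),("screwd",267,200)]:
    print(n,pt(d,u,v).round(3))
E
python3 - <<'E'
from plant import arm,viewer,solver
from h import *
s=arm.get_state(); print(s["position"])
arm.move_ptp([0.55,0.15,0.5],[0,0.7071,0.7071,0]) if 0 else arm.move_ptp([0.52,0.12,0.48],[0,0,1,0])
d=viewer.get_image("wrist"); cv2.imwrite("pics/w1.png",d["frame"]); np.savez("w1.npz",**d)
Rw,c=cam(d); print(c.round(3),Rw.round(3),d["fx"],arm.get_state()["joint_positions"].round(2))
E
```

```text
base [ 0.078 -0.003  0.082]
boardTL [ 0.544 -0.49   0.002]
TR [ 0.526 -0.119 -0.001]
BR [ 0.71  -0.113  0.014]
BL [ 0.734 -0.47   0.017]
blade [0.568 0.005 0.002]
handle [0.416 0.004 0.071]
matTL [ 0.373 -0.057  0.002]
matTR [ 0.372  0.067 -0.   ]
matBL [ 0.631 -0.054  0.003]
matBR [0.626 0.069 0.005]
W [ 0.686 -0.059  0.076]
W [ 0.701 -0.002  0.077]
W [0.683 0.06  0.075]
P [0.632 0.297 0.043]
P [0.633 0.408 0.044]
strip [0.639 0.141 0.039]
strip [0.611 0.214 0.006]
can [0.767 0.177 0.189]
tape [0.769 0.094 0.001]
tray [ 0.781 -0.045  0.005]
tin [ 0.791 -0.172  0.08 ]
wrench [0.371 0.287 0.005]
screwd [ 0.352 -0.253  0.015]
[0.25345616 0.57080903 0.22604167]
[0.435 0.122 0.637] [[-0.002  0.951  0.31 ]
 [ 1.     0.002  0.001]
 [ 0.     0.31  -0.951]] 374.44005919405566 [-0.6   0.18  0.34  1.33 -0.06  1.64  1.31]
```

View pics/w1.png

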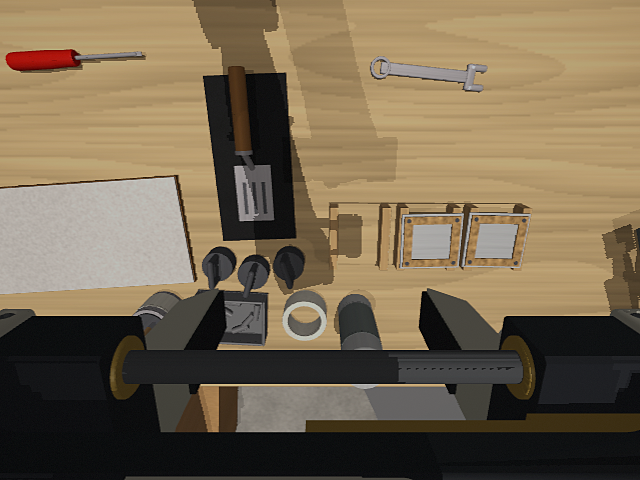

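```bash
cat > m.py <<'E'
from h import *
def blob(d,box,z,cond,name,k=3):
    u0,v0,u1,v1=box; f=d["frame"][v0:v1,u0:u1]; m=cond(f.astype(int),cv2.cvtColor(f,cv2.COLOR_BGR2HSV).astype(int)).astype(np.uint8)
    m=cv2.morphologyEx(m,cv2.MORPH_CLOSE,np.ones((k,k)))
    cs,_=cv2.findContours(m,cv2.RETR_EXTERNAL,cv2.CHAIN_APPROX_NONE)
    c=max(cs,key=cv2.contourArea).reshape(-1,2)+[u0,v0]
    w=np.array([plane(d,u,v,z) for u,v in c+0.0])[:,:2]
    (cx,cy),(a,b),an=cv2.minAreaRect((w*1000).astype(np.float32))
    if a<b and 0: pass
    an=(an+45)%90-45
    print(name,"ctr",np.round([cx,cy],1),"size",np.round([a,b],1),"yaw",round(an,1)); return c
E
python3 - <<'E'
from m import *
w=dict(np.load("w1.npz")); s=dict(np.load("scene0.npz"))
silver=lambda f,h:(h[...,1]<50)&(h[...,2]>110)
dark=lambda f,h:(h[...,2]<50)
brown=lambda f,h:(h[...,1]>110)&(h[...,2]<150)&(h[...,2]>50)
blob(w,(205,150,295,235),.005,silver,"blade w",9); blob(s,(330,235,370,275),.005,silver,"blade s",7)
blob(w,(190,60,310,245),.003,lambda f,h:(h[...,2]<60)|((h[...,1]<50)&(h[...,2]>110)),"mat w",15)
blob(w,(0,160,200,310),.018,silver,"board w"); blob(s,(180,240,320,315),.018,silver,"board s")
for n,b in [("Pm",(410,215,455,265)),("Pr",(473,215,520,265))]: blob(w,b,.044,silver,n+" inner w")
for n,b in [("Pm",(436,254,463,280)),("Pr",(473,254,498,280))]: blob(s,b,.044,silver,n+" inner s")
hw=blob(w,(215,60,260,160),.065,brown,"handle w"); hs=blob(s,(335,185,358,238),.065,brown,"handle s")
for c,n,cx in [(hw,"w",1),(hs,"s",1)]: print(n,cv2.fitLine(c.astype(np.float32),2,0,.01,.01).ravel().round(3))
for n,d,P in [("w",w,cloud(w)),("s",s,cloud(s))]:
    m=(P[...,0]>.6)&(P[...,0]<.74)&(abs(P[...,1])<.1)&(P[...,2]>.066)&(P[...,2]<.09); q=P[m]
    lab,nn=None,None
    k,l,st,ce=cv2.connectedComponentsWithStats(cv2.dilate(m.astype(np.uint8),np.ones((3,3))))
    for i in range(1,k):
        q=P[m&(l==i)]
        if len(q)>10:
            vx,vy,x0,y0=cv2.fitLine((q[:,:2]).astype(np.float32),2,0,.0001,.01).ravel(); print(n,"weight bar",((q.min(0)+q.max(0))/2).round(3),np.percentile(q[:,2],95).round(4),"ang",np.degrees(np.arctan2(vy,vx)).round(0),len(q))
    m=(P[...,0]>.36)&(P[...,0]<.53)&(abs(P[...,1])<.05)&(P[...,2]>.055)&(P[...,2]<.09);q=P[m]
    print(n,"handle top",q.min(0).round(3),q.max(0).round(3),np.median(q,0).round(3),cv2.fitLine(q[:,:2].astype(np.float32),2,0,.001,.01).ravel().round(4))
    if n=="w":
      m=(P[...,1]>.1)&(P[...,1]<.5)&(P[...,0]>.5)&(P[...,0]<.72)&(P[...,2]>.043)&(P[...,2]<.055);q=P[m]
      for lo,hi in [(.235,.35),(.35,.47)]:
        r=q[(q[:,1]>lo)&(q[:,1]<hi)]; print("plate cloud",cv2.minAreaRect((r[:,:2]*1000).astype(np.float32)),np.median(r[:,2]))
      m=(P[...,1]>.1)&(P[...,1]<.5)&(P[...,0]>.5)&(P[...,0]<.72)&(P[...,2]>.034);q=P[m]; print("rack tops",cv2.minAreaRect((q[:,:2]*1000).astype(np.float32)))
f=w["frame"]; cv2.imwrite("pics/crop1.png",cv2.resize(f[60:280,190:330],None,fx=3.6,fy=2.7*1))
E
```

```text
blade w ctr [554.2  -6.8] size [93.4 34.1] yaw 1.6
blade s ctr [553.9   5.9] size [89.4 55. ] yaw 1.7
mat w ctr [497.1   5.5] size [300.5 130.4] yaw 1.8
board w ctr [ 630.1 -292.9] size [189.2 355.3] yaw 3.9
board s ctr [ 648.7 -297.4] size [220.6 364.7] yaw 3.8
Pm inner w ctr [626.5 303.2] size [59.5 64.9] yaw 0.1
Pr inner w ctr [625.6 411.4] size [62.6 59.4] yaw -1.6
Pm inner s ctr [625.7 304.3] size [59.6 65.1] yaw 3.3
Pr inner s ctr [626.5 410.4] size [58.8 66.9] yaw 2.6
handle w ctr [416.8   8.5] size [121.5  51.8] yaw 0.1
handle s ctr [416.8   0.6] size [ 69.7 116. ] yaw -3.4
w [2.20000e-02 1.00000e+00 2.40278e+02 9.83350e+01]
s [4.4000e-02 9.9900e-01 3.4660e+02 2.0462e+02]
w weight bar [ 0.676 -0.059  0.073] 0.0783 ang -0.0 187
w weight bar [0.674 0.064 0.073] 0.0787 ang 16.0 177
w weight bar [0.691 0.002 0.073] 0.0787 ang -17.0 172
w handle top [ 0.364 -0.011  0.055] [0.49  0.017 0.077] [0.422 0.005 0.073] [0.9996 0.03   0.4232 0.0047]
plate cloud ((626.4002075195312, 301.959716796875), (95.03761291503906, 97.53809356689453), 1.3163588047027588) 0.045426015149071575
plate cloud ((624.7271728515625, 405.69720458984375), (111.21554565429688, 96.07159423828125), 89.77800750732422) 0.04534081058753858
rack tops ((590.233154296875, 294.0606689453125), (342.4792175292969, 179.13168334960938), 89.71073913574219)
s weight bar [0.677 0.06  0.076] 0.0799 ang 16.0 56
s weight bar [ 0.679 -0.063  0.076] 0.0824 ang 0.0 54
s weight bar [ 0.696 -0.001  0.077] 0.0823 ang -16.0 57
s handle top [ 0.364 -0.013  0.055] [0.494 0.014 0.081] [ 0.432 -0.     0.071] [ 9.995e-01  3.110e-02  4.318e-01 -1.000e-04]
```

View pics/crop1.png

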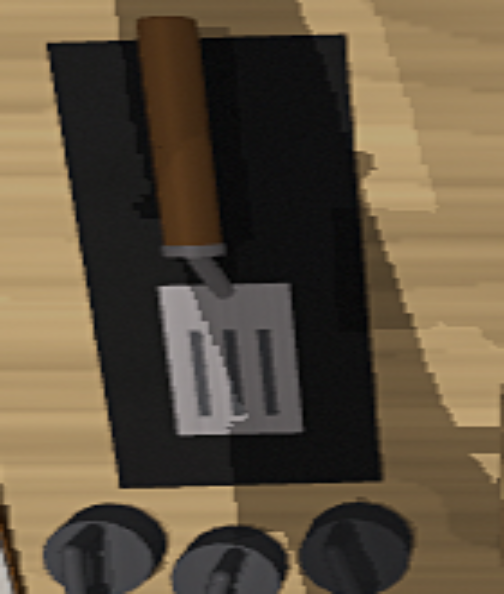

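```bash
cat > sp.py <<'E'
from h import *
PHI=np.radians(40); GB=.105
def Rsp(al,yaw=0,pitch=0): return (R.from_euler('z',yaw,degrees=True)*R.from_euler('y',pitch,degrees=True)*R.from_euler('x',al,degrees=True)).as_matrix()
def tcp(blade,al=0,yaw=0,sgn=-1,dz=0,pitch=0):
    "TCP pose that holds blade centre at 'blade' (GB behind on the handle), dz: backed off along tool axis"
    Rs=Rsp(al,yaw,pitch); g=np.asarray(blade)+Rs@np.array([-GB,0,.05875])
    z=-Rs@np.array([0,np.sin(PHI),np.cos(PHI)]); x=sgn*Rs[:,0]; y=np.cross(z,x)
    return g+z*(.019-dz), quat(np.stack([x,y,z],1))
E
python3 - <<'E'
from plant import solver
from sp import *
import sp
w=dict(np.load("w1.npz")); P=cloud(w)
for x0,x1 in [(.568,.577),(.60,.65),(.676,.684)]:
  m=(P[...,0]>x0)&(P[...,0]<x1)&(P[...,1]>.1)&(P[...,1]<.5)&(P[...,2]>.033)&(P[...,2]<.0425)
  y=np.sort(P[m][:,1]); g=np.split(y,np.where(np.diff(y)>.006)[0]+1); print(x0,[(round(a.min(),4),round(a.max(),4),len(a)) for a in g])
m=(P[...,1]>.12)&(P[...,1]<.23)&(P[...,2]>.036)&(P[...,2]<.043)&(P[...,0]>.55)&(P[...,0]<.7)
k,l,st,_=cv2.connectedComponentsWithStats(m.astype(np.uint8))
for i in range(1,k):
  if st[i,4]>30: print("strip",cv2.minAreaRect((P[l==i][:,:2]*1000).astype(np.float32)),P[l==i][:,1].min(),P[l==i][:,1].max())
for phi in (40,-40):
  sp.PHI=np.radians(phi); f=np.sign(phi)
  for sg in (-1,1):
    o=[]
    for b,al in [((.554,.007,.005),0),((.45,.41,.022),0),((.62,.41,.022),0),((.62,.41,.2),0),((.45,.3,.022),0),((.63,-.3,.2),0),((.63,-.35,.08),0),((.63,-.35,.1),60*f),((.63,-.35,.1),105*f),((.63,-.15,.1),60*f),((.63,-.15,.1),105*f),((.63,-.45,.1),105*f)]:
      q=solver.inverse_kinematics(*tcp(b,al,0,sg)); o.append(None if q is None else np.round(q,1).tolist())
    print(phi,sg,*o,sep="\n ")
E
```

```text
0.568 [(np.float64(0.135), np.float64(0.1482), 44), (np.float64(0.2207), np.float64(0.2349), 46), (np.float64(0.2496), np.float64(0.2627), 45), (np.float64(0.3351), np.float64(0.3494), 49), (np.float64(0.3645), np.float64(0.3786), 49), (np.float64(0.4501), np.float64(0.464), 45)]
0.6 [(np.float64(0.1353), np.float64(0.1487), 236), (np.float64(0.2204), np.float64(0.2349), 248), (np.float64(0.2494), np.float64(0.257), 114), (np.float64(0.2725), np.float64(0.3362), 130), (np.float64(0.3529), np.float64(0.3541), 4), (np.float64(0.3603), np.float64(0.3648), 23), (np.float64(0.3816), np.float64(0.4433), 125), (np.float64(0.4606), np.float64(0.4651), 23)]
0.676 [(np.float64(0.1359), np.float64(0.148), 15), (np.float64(0.2204), np.float64(0.2342), 15), (np.float64(0.2495), np.float64(0.2629), 12), (np.float64(0.3357), np.float64(0.3492), 17), (np.float64(0.3642), np.float64(0.3789), 23), (np.float64(0.4498), np.float64(0.4644), 25)]
strip ((624.3499755859375, 142.1103057861328), (109.45691680908203, 13.420138359069824), 0.4370958209037781) 0.13499248179243056 0.14874245729043464
strip ((624.
[... 1201 characters left out ...]
, 1.4, -0.9, 1.9, 2.7]
 [0.6, 0.9, 0.4, 1.3, -0.7, 1.6, 2.7]
 [-0.2, 0.5, 0.6, 1.9, 0.1, 0.6, 1.8]
 [-0.5, 0.9, 0.6, 2.1, 1.1, 0.8, 0.4]
 [-0.5, 0.5, 0.4, 2.0, 0.2, 0.8, 1.3]
 [-0.8, 0.9, 0.4, 2.0, 0.8, 1.1, 0.5]
 [-0.5, 1.0, 0.8, 2.1, 1.2, 0.6, 0.4]
-40
 1
 [-0.4, 1.0, 1.1, 2.2, -1.3, 1.6, -0.0]
 [-0.0, 0.6, -0.8, 2.3, 4.2, 0.2, -0.1]
 [-0.3, 0.6, -0.2, 2.0, -1.2, 0.6, -0.9]
 [-0.9, 0.4, 0.7, 1.9, -1.2, 1.0, -1.2]
 None
 [0.2, 0.8, 1.0, 1.4, -0.9, 1.9, -0.4]
 [0.3, 1.1, 1.1, 1.4, -1.1, 2.0, -0.1]
 [-0.5, 0.8, 1.1, 2.0, -0.6, 0.7, -0.7]
 [-0.9, 1.3, 1.1, 2.1, 0.2, 0.4, -1.9]
 [-0.9, 0.7, 1.2, 2.0, -0.4, 0.8, -1.1]
 [-1.2, 1.3, 1.1, 2.0, -0.0, 0.8, -1.9]
 [-0.7, 1.3, 1.1, 2.1, 0.3, 0.2, -1.9]
```

```bash
python3 - <<'E'
from plant import arm,effector,viewer
from sp import *
b=(.554,.0065,.0045); SG=1
p,q=tcp(b,0,1.75,SG,.17); arm.move_ptp(p,q)
p,q=tcp(b,0,1.75,SG,.0); print(arm.line_to(p,q,rate=.12,guard=15))
s=arm.get_state(); print(p,s["position"],s["force"].round(1))
effector.grab(); s=arm.get_state(); print(s["width"],s["grasp_force"],s["clock"],s["force"].round(1),s["joint_positions"].round(2))
p,q=tcp(np.array(b)+[-.03,0,.16],0,1.75,SG); arm.line_to(p,q,rate=.12)
s=arm.get_state(); print(s["width"],s["force"].round(2),s["wrist_torque"].round(2),s["joint_positions"].round(2))
for n in ("scene","side","wrist"):
    d=viewer.get_image(n); np.savez(n+"2.npz",**d); cv2.imwrite(f"pics/{n}2.png",d["frame"])
a,c=cv2.imread("pics/scene2.png"),cv2.imread("pics/side2.png")
cv2.imwrite("pics/mix2.png",np.hstack([cv2.resize(a[120:330,250:520],(400,311)),cv2.resize(c[100:410,150:550],(400,310))[:310] if 0 else cv2.resize(c[100:410,150:550],(400,311))]))
E
```

```text
False
[ 0.44942194 -0.00891381  0.04869516] [ 0.44973462 -0.00830733  0.04889963] [-0.9 -0.7 -0.2]
0.25191794643514576 29.988945722579956 8.1417 [ 1.  -0.3  1.6] [-0.62  0.62  0.04  2.11  0.71  0.95 -2.7 ]
0.25244198294594217 [ 0.07  0.48 -1.88] [0.91 0.36 0.  ] [-0.63  0.32  0.02  2.07  0.59  1.25 -2.49]
```

View pics/mix2.png

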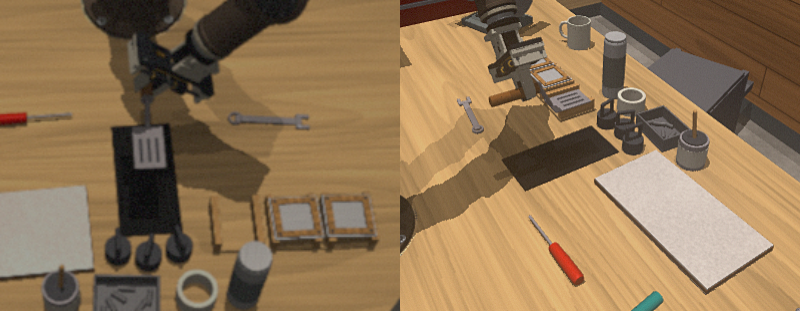

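```bash
cat >> h.py <<'E'
def bladefit(d,ctr,rad=.06):
    P=cloud(d); f=d["frame"]; h=cv2.cvtColor(f,cv2.COLOR_BGR2HSV)
    m=(np.linalg.norm(P-np.asarray(ctr),axis=-1)<rad)&(h[...,1]<60)&(h[...,2]>70); q=P[m]
    c=np.median(q,0); q=q[np.abs(q[:,2]-c[2])<.025]; A=np.c_[q[:,:2]-c[:2],np.ones(len(q))]
    s=np.linalg.lstsq(A,q[:,2]-c[2],rcond=None)[0]; r=np.abs(A@s-(q[:,2]-c[2])); k=r<.006
    s=np.linalg.lstsq(A[k],q[k,2]-c[2],rcond=None)[0]
    rect=cv2.minAreaRect((q[k,:2]*1000).astype(np.float32))
    return len(q),c.round(4),"slope x,y deg",np.degrees(np.arctan(s[:2])).round(1),np.round(rect[0],1),np.round(rect[1],1),round(rect[2],1)
E
python3 - <<'E'
from h import *
for n in ("scene","side"): 
    d=dict(np.load(n+"2.npz")); print(n,bladefit(d,(.524,.0065,.165)))
E
```

```text
scene (513, array([0.5267, 0.005 , 0.162 ]), 'slope x,y deg', array([-0.1,  0.2]), array([524. ,   3.6]), array([95.6, 59.7]), 0.6)
side (566, array([5.212e-01, 4.000e-04, 1.657e-01]), 'slope x,y deg', array([-0.8, -0.3]), array([522.9,   5.3]), array([95.7, 64.4]), 1.0)
```

```bash
cat >> sp.py <<'E'
def hold(b,al=0,yaw=0,**k):   # corrected for how the spatula sits in the grip (yaw -0.9 deg, y -2 mm)
    return tcp(np.asarray(b)+Rsp(0,yaw)@[0,.002,.001],al,yaw+.9,1,**k)
E
python3 - <<'E'
from plant import arm,effector,viewer
from sp import *
arm.move_ptp(*hold((.48,.30,.2))); print(arm.get_state()["joint_positions"].round(2))
arm.move_ptp(*hold((.485,.4135,.12))); arm.line_to(*hold((.485,.4135,.023)),rate=.1)
print(arm.get_state()["joint_positions"].round(2),arm.get_state()["clock"])
d=viewer.get_image("scene"); np.savez("scene3.npz",**d); print(bladefit(d,(.485,.4135,.023),.05))
d=viewer.get_image("side"); np.savez("side3.npz",**d); print(bladefit(d,(.485,.4135,.023),.05))
E
```

```text
[-0.97  0.53 -0.1   1.6   0.37  1.65 -2.72]
[-1.19  0.86  0.15  1.45  0.22  1.46 -2.71] 12.6917
(433, array([0.4885, 0.4152, 0.0231]), 'slope x,y deg', array([ 0.1, -0.4]), array([486.2, 413.8]), array([95.6, 60.7]), 0.8)
(296, array([0.484 , 0.4112, 0.0264]), 'slope x,y deg', array([-0.7, -0.4]), array([483.7, 413.4]), array([63.1, 93. ]), 89.5)
```

```bash
python3 - <<'E'
from plant import arm,effector,viewer
from sp import *
print(arm.line_to(*hold((.621,.4135,.023)),rate=.08,guard=6),arm.get_state()["force"].round(1))
arm.line_to(*hold((.621,.4135,.045)),rate=.04); arm.line_to(*hold((.621,.4135,.15)),rate=.08); 
s=arm.get_state();print(s["force"].round(1),s["joint_positions"].round(2))
d=viewer.get_image("scene"); np.savez("scene4.npz",**d); cv2.imwrite("pics/s4.png",cv2.resize(d["frame"][120:360,330:650],(640,480))); print(bladefit(d,(.621,.41,.15),.07))
E
```

```text
False [-0.3  0.3 -1.1]
[ 0.1  0.4 -4.1] [-1.06  0.86  0.2   1.11  0.28  1.73 -2.47]
(559, array([0.629 , 0.4063, 0.1496]), 'slope x,y deg', array([-1.1, -0.4]), array([624.8, 406.5]), array([ 99.2, 101.6]), 88.2)
```

View pics/s4.png

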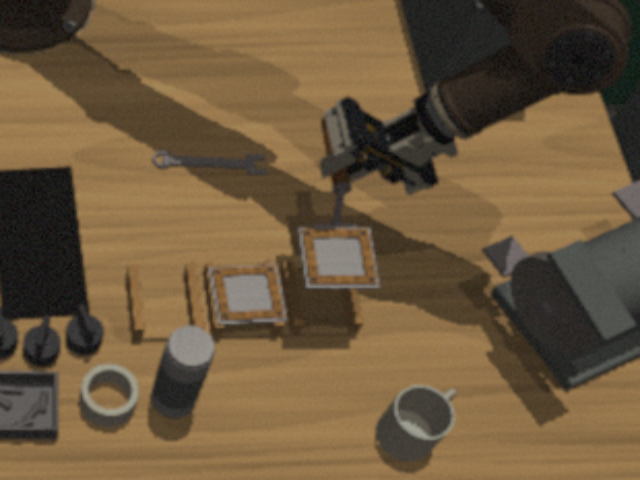

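```bash
cat >> sp.py <<'E'
def tip(ye,x,al,s,zb=.018,gap=0,yaw=0):   # plate foot line at (ye,zb), blade centre s up the plate
    a=np.radians(al); e=np.array([0,np.cos(a),np.sin(a)]); n=np.array([0,-np.sin(a),np.cos(a)])
    return hold(np.array([x,ye,zb+gap])+s*e-.00125*n,al,yaw)
E
python3 - <<'E'
from plant import arm,solver
from sp import *
for b in [(.56,.41,.2),(.5,.1,.22),(.56,-.2,.2)]:
    arm.line_to(*hold(b),rate=.14); print(arm.get_state()["joint_positions"].round(2))
ye=-.313; s0=.056
arm.line_to(*hold((.632,ye+s0,.12)),rate=.12); print(arm.get_state()["joint_positions"].round(2),arm.get_state()["clock"])
for al,s,g in [(0,.056,.02),(20,.056,.004),(40,.058,0),(60,.062,0),(80,.067,0),(90,.07,0),(100,.072,0)]:
    q=solver.inverse_kinematics(*tip(ye,.632,al,s,gap=g)); print(al,None if q is None else np.round(q,2))
E
```

```text
[-1.12  0.75  0.2   1.2   0.27  1.77 -2.52]
[-0.99  0.3   0.24  1.93  0.44  1.44 -2.47]
[-0.56  0.24  0.46  2.09  0.71  1.03 -2.09]
[-0.4   0.48  0.48  2.01  0.71  0.79 -2.05] 23.4917
0 [-0.39  0.64  0.49  2.06  0.76  0.62 -2.2 ]
20 [ 0.01  0.52  0.26  1.96  0.36  0.62 -1.62]
40 [ 0.4   0.56  0.06  1.77 -0.04  0.81 -1.08]
60 [ 0.64  0.7  -0.02  1.54 -0.29  1.13 -0.77]
80 [ 0.79  0.91 -0.05  1.28 -0.44  1.48 -0.64]
90 [ 0.84  1.03 -0.06  1.14 -0.51  1.66 -0.62]
100 [ 0.88  1.16 -0.08  0.99 -0.57  1.83 -0.63]
```

```bash
python3 - <<'E'
from plant import arm,viewer
from sp import *
d=viewer.get_image("scene"); print(bladefit(d,(.637,-.262,.12),.07))
ye=-.313
for al,s,g in [(0,.056,.02),(10,.056,.008),(20,.057,.004),(30,.058,.002),(40,.059,.001),(50,.061,.001)]:
    print(al,arm.line_to(*tip(ye,.632,al,s,gap=g),rate=.05,guard=12),arm.get_state()["force"].round(1))
a=viewer.get_image("scene")["frame"]; c=viewer.get_image("side")["frame"]
cv2.imwrite("pics/mix5.png",np.hstack([cv2.resize(a[150:360,150:390],(400,350)),cv2.resize(c[130:410,280:600],(400,350))]))
E
```

```text
(626, array([ 0.6403, -0.2609,  0.1194]), 'slope x,y deg', array([-0.8,  0.3]), array([ 635.9, -262.3]), array([100.5, 104.5]), 89.8)
0 False [ 0.   0.1 -3.3]
10 False [ 0.1  0.5 -2.9]
20 False [ 0.2 -0.1 -2.1]
30 False [-0.7  0.7 -2.8]
40 False [-0.1  0.8 -2. ]
50 False [-0.3  0.3 -1.9]
```

View pics/mix5.png

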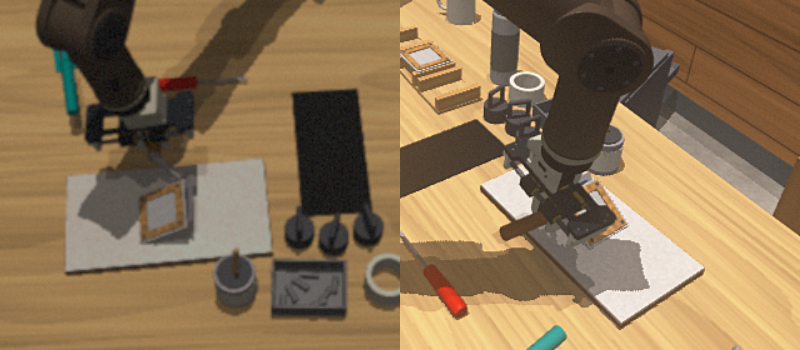

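```bash
python3 - <<'E'
from plant import arm,viewer
from sp import *
ye=-.313
for al,s,g in [(60,.063,.001),(70,.066,.001),(80,.069,.001),(88,.071,.001),(95,.072,.001),(102,.072,.001)]:
    print(al,arm.line_to(*tip(ye,.632,al,s,gap=g),rate=.05,guard=15),arm.get_state()["force"].round(1))
arm.wait(.5)
a=viewer.get_image("scene")["frame"]; c=viewer.get_image("side")["frame"]
cv2.imwrite("pics/mix6.png",np.hstack([cv2.resize(a[150:360,150:390],(400,350)),cv2.resize(c[130:410,280:600],(400,350))]))
E
```

```text
60 False [-0.3  0.8 -1.9]
70 False [ 0.8  1.1 -1.5]
80 False [-0.   0.5 -0.9]
88 False [ 1.   0.2 -1. ]
95 False [ 0.9  0.5 -1.5]
102 False [-0.5  1.2 -1.1]
```

View pics/mix6.png

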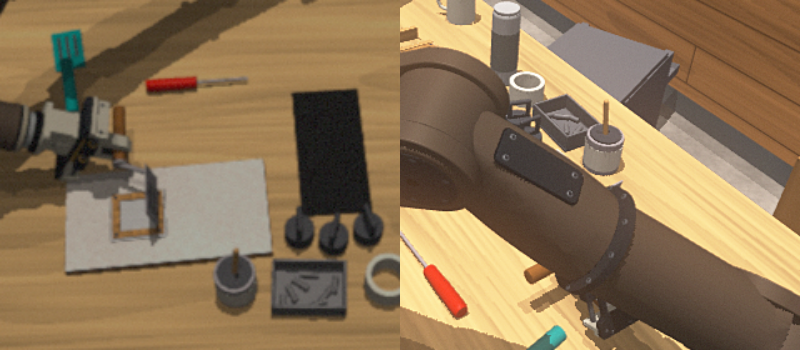

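```bash
python3 - <<'E'
from plant import arm,viewer
from h import *
d=viewer.get_image("scene"); np.savez("scene6.npz",**d)
cv2.imwrite("pics/c6.png",cv2.resize(d["frame"][220:320,185:285],(600,600),interpolation=cv2.INTER_CUBIC))
P=cloud(d)
for v in (272,278,284): print([tuple(P[v,u].round(3)) for u in range(212,252,3)])
E
```

```text
[(np.float64(0.611), np.float64(-0.414), np.float64(0.021)), (np.float64(0.609), np.float64(-0.406), np.float64(0.015)), (np.float64(0.612), np.float64(-0.396), np.float64(0.021)), (np.float64(0.611), np.float64(-0.387), np.float64(0.018)), (np.float64(0.609), np.float64(-0.378), np.float64(0.015)), (np.float64(0.614), np.float64(-0.368), np.float64(0.023)), (np.float64(0.612), np.float64(-0.36), np.float64(0.018)), (np.float64(0.614), np.float64(-0.35), np.float64(0.022)), (np.float64(0.615), np.float64(-0.341), np.float64(0.023)), (np.float64(0.655), np.float64(-0.319), np.float64(0.103)), (np.float64(0.64), np.float64(-0.315), np.float64(0.073)), (np.float64(0.617), np.float64(-0.313), np.float64(0.025)), (np.float64(0.616), np.float64(-0.304), np.float64(0.024)), (np.float64(0.614), np.float64(-0.296), np.float64(0.019))]
[(np.float64(0.627), np.float64(-0.414), np.float64(0.012)), (np.float64(0.63), np.float64(-0.404), np.float64(0.017)), (np.float64(0.632), np.float64(-0.394), np.float64(0.021)), (np.float64(0.635), np.float64(-0.384), np.float64(0.026)), (np.float64(0.632), np
[... 709 characters left out ...]
6), np.float64(-0.392), np.float64(0.029)), (np.float64(0.652), np.float64(-0.384), np.float64(0.021)), (np.float64(0.652), np.float64(-0.375), np.float64(0.02)), (np.float64(0.651), np.float64(-0.367), np.float64(0.018)), (np.float64(0.651), np.float64(-0.358), np.float64(0.017)), (np.float64(0.654), np.float64(-0.348), np.float64(0.022)), (np.float64(0.653), np.float64(-0.339), np.float64(0.02)), (np.float64(0.654), np.float64(-0.33), np.float64(0.021)), (np.float64(0.679), np.float64(-0.314), np.float64(0.073)), (np.float64(0.656), np.float64(-0.312), np.float64(0.023)), (np.float64(0.656), np.float64(-0.303), np.float64(0.024)), (np.float64(0.651), np.float64(-0.296), np.float64(0.012))]
```

View pics/c6.png

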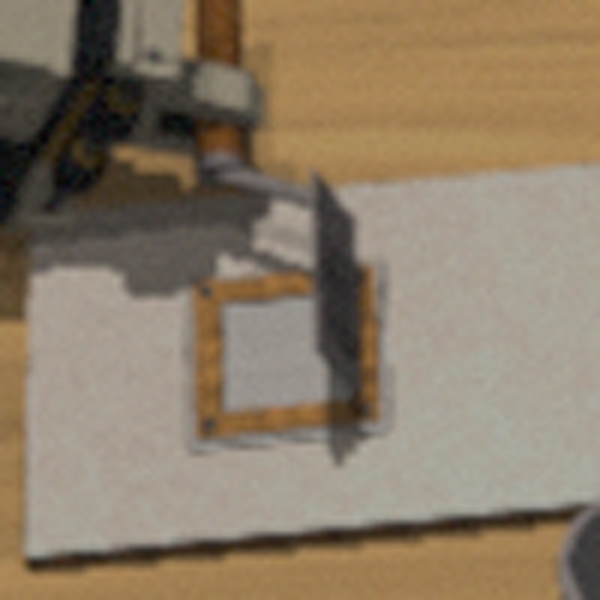

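```bash
python3 - <<'E'
from plant import arm,solver
from sp import *
import sp
print(arm.get_state()["clock"])
for phi in (40,0,-40):
  sp.PHI=np.radians(phi)
  for pit in (35,45,55):
    for yaw in (0,-30):
      for sg in (1,-1):
        o=[]
        for tipx in (.70,.6):
          Rs=Rsp(0,yaw,pit); b=np.array([tipx,-.367,.021])-Rs@np.array([.0475,0,-.00125])
          q=solver.inverse_kinematics(*tcp(b,0,yaw,sg,pitch=pit)); o.append(None if q is None else q.round(1).tolist())
        print(phi,pit,yaw,sg,o)
E
```

```text
30.1583
40 35 0 1 [[-0.0, 0.9, 0.2, 1.3, 0.6, 1.4, -1.4], [0.0, 0.7, 0.2, 1.6, 0.7, 1.3, -1.6]]
40 35 0 -1 [[0.0, 0.9, 0.2, 1.3, 0.6, 1.4, 1.7], [0.5, 0.8, -0.6, 1.6, 1.1, 1.7, 1.3]]
40 35 -30 1 [[0.1, 1.1, 0.2, 0.9, 0.4, 1.9, -1.6], [0.1, 0.9, 0.2, 1.3, 0.4, 1.7, -1.7]]
40 35 -30 -1 [[0.2, 1.1, -0.2, 0.9, 0.6, 2.0, 1.4], [0.3, 0.9, -0.2, 1.2, 0.6, 1.8, 1.3]]
40 45 0 1 [[0.0, 1.0, 0.2, 1.1, 0.6, 1.6, -1.3], [0.0, 0.8, 0.2, 1.5, 0.7, 1.5, -1.4]]
40 45 0 -1 [[0.0, 1.0, 0.2, 1.1, 0.7, 1.6, 1.9], [0.2, 0.8, -0.2, 1.4, 0.9, 1.6, 1.6]]
40 45 -30 1 [None, [0.1, 1.0, 0.2, 1.1, 0.4, 1.9, -1.5]]
40 45 -30 -1 [None, [0.3, 1.0, -0.2, 1.0, 0.6, 2.0, 1.5]]
40 55 0 1 [[0.0, 1.1, 0.2, 0.9, 0.7, 1.8, -1.1], [0.0, 1.0, 0.2, 1.3, 0.7, 1.7, -1.2]]
40 55 0 -1 [[0.2, 1.1, -0.2, 0.9, 1.0, 2.0, 2.0], [0.4, 1.0, -0.5, 1.2, 1.1, 2.0, 1.7]]
40 55 -30 1 [None, None]
40 55 -30 -1 [None, None]
0 35 0 1 [[0.3, 1.0, 0.1, 0.8, 0.2, 1.9, -1.2], [0.4, 0.8, 0.0, 1.2, 0.2, 1.7, -1.2]]
0 35 0 -1 [[0.5, 1.1, -0.4, 0.8, 0.5, 1.9, 1.8], [0.6, 0.9, -0.4, 1.2, 0.5, 1.8, 1.7]]
0 35 -30 1 [[0.4, 1.1, 0.1, 0.8, -0.1, 1.9, -1.6],
[... 252 characters left out ...]
ne, None]
0 45 -30 -1 [None, None]
0 55 0 1 [None, None]
0 55 0 -1 [None, None]
0 55 -30 1 [None, None]
0 55 -30 -1 [None, None]
-40 35 0 1 [None, None]
-40 35 0 -1 [None, None]
-40 35 -30 1 [[0.7, 1.0, -0.1, 0.9, -0.5, 1.8, -1.6], [0.8, 0.9, -0.1, 1.2, -0.5, 1.7, -1.5]]
-40 35 -30 -1 [[1.0, 1.2, -0.9, 0.9, 0.0, 1.7, 1.2], [1.2, 1.1, -0.9, 1.2, 0.0, 1.6, 1.2]]
-40 45 0 1 [None, None]
-40 45 0 -1 [None, None]
-40 45 -30 1 [[0.8, 1.3, -0.7, 0.6, -0.1, 2.0, -2.0], [0.8, 1.0, -0.1, 1.0, -0.5, 1.9, -1.6]]
-40 45 -30 -1 [[0.8, 1.3, -0.7, 0.6, -0.1, 2.0, 1.1], [1.1, 1.2, -0.9, 1.0, -0.0, 1.9, 1.1]]
-40 55 0 1 [None, None]
-40 55 0 -1 [None, None]
-40 55 -30 1 [None, None]
-40 55 -30 -1 [None, None]
```

```bash
cat >> m.py <<'E'
cork=lambda f,h:(h[...,1]>90)&(h[...,2]>90)
def corkbox(d,box,z=.025,name="cork"):
    return blob(d,box,z,cork,name,5)
E
python3 - <<'E'
from plant import arm,viewer
from sp import *
from m import corkbox
def pt_(tx,ty,tz,pit=55,yaw=0):
    Rs=Rsp(0,yaw,pit); return hold(np.array([tx,ty,tz])-Rs@np.array([.0475,0,-.00125]),0,yaw,pitch=pit)
s=arm.get_state(); p=s["position"]; arm.line_to(p+[0,.05,.08],rate=.12)
arm.move_ptp(*pt_(.74,-.36,.14)); 
d=viewer.get_image("scene"); cv2.imwrite("pics/s7.png",cv2.resize(d["frame"][200:330,170:330],(640,520))); np.savez("scene7.npz",**d)
corkbox(d,(205,255,258,300)); print(arm.get_state()["joint_positions"].round(2))
E
```

```text
cork ctr [ 689.  -407.9] size [29.3 41.6] yaw 2.9
[-0.1   1.19  0.77  0.64  0.34  1.92 -0.71]
```

View pics/s7.png

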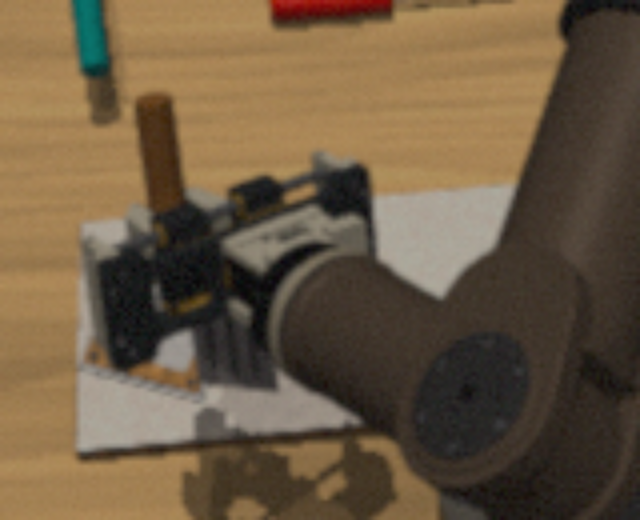

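```bash
python3 - <<'E'
from plant import arm,viewer
from sp import *
from m import corkbox
arm.line_to(*hold((.5,-.15,.25),0,0),rate=.2)
d=viewer.get_image("scene"); cv2.imwrite("pics/s8.png",cv2.resize(d["frame"][200:330,170:330],(640,520))); np.savez("scene8.npz",**d)
corkbox(d,(192,258,265,306))
print(bladefit(d,(.5,-.15,.25)),arm.get_state()["joint_positions"].round(2),arm.get_state()["clock"])
E
```

```text
cork ctr [ 643.2 -419.3] size [96.2 85.4] yaw -18.4
(475, array([ 0.5027, -0.1305,  0.2568]), 'slope x,y deg', array([ 0.9, 18.9]), array([ 504.9, -128.3]), array([96.6, 55.9]), 3.1) [-1.3   0.08  1.08  2.16  0.67  1.2  -2.11] 35.0667
```

View pics/s8.png

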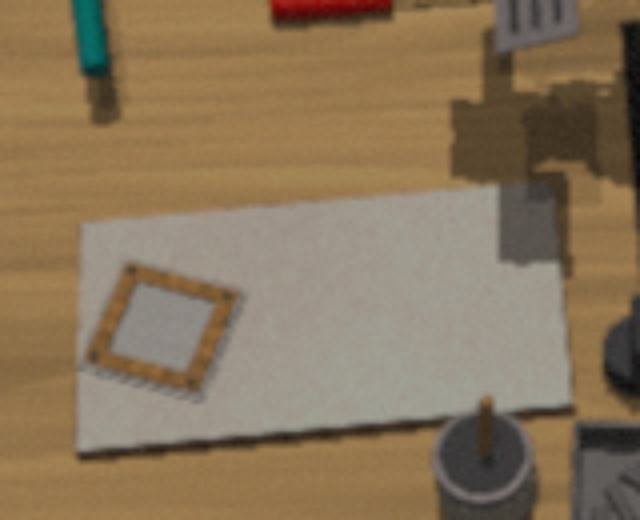

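```bash
cat >> sp.py <<'E'
def nose(tx,ty,tz,pit=50,yaw=0):
    Rs=Rsp(0,yaw,pit); return hold(np.array([tx,ty,tz])-Rs@np.array([.0475,0,-.00125]),0,yaw,pitch=pit)
E
python3 - <<'E'
from plant import arm,viewer,solver
from sp import *
arm.move_ptp(*hold((.54,.0,.16))); arm.line_to(*hold((.54,.0,.03)),rate=.12)
print(arm.line_to(*hold((.54,.0,.0035)),rate=.04),arm.get_state()["force"].round(1),arm.get_state()["wrist_torque"].round(2))
arm.line_to(*hold((.53,.0,.16)),rate=.12)
for n in ("scene","side"):
    d=viewer.get_image(n); np.savez(n+"9.npz",**d); print(bladefit(d,(.53,.0,.16)))
print(arm.get_state()["clock"])
for yaw in (-18,-10,0):
  for pit in (40,45,50,55):
    print(yaw,pit,[None if q is None else q.round(1).tolist() for q in (solver.inverse_kinematics(*nose(*t,pit,yaw)) for t in [(.705,-.435,.022),(.60,-.40,.022)])])
E
```

```text
False [-7.2  1.  10.7] [-0.57  1.09 -0.98]
(481, array([0.5312, 0.0209, 0.1689]), 'slope x,y deg', array([ 2.5, 17.6]), array([533.6,  23.2]), array([97.2, 56. ]), 3.8)
(683, array([0.5314, 0.0187, 0.1714]), 'slope x,y deg', array([ 2. , 18.6]), array([533.2,  23.2]), array([95.6, 61.1]), 2.0)
39.425
-18 40 [[-0.0, 1.2, 0.8, 0.9, 0.1, 1.7, -1.1], [-0.2, 1.0, 0.8, 1.3, 0.2, 1.5, -1.2]]
-18 45 [[0.0, 1.3, 0.8, 0.7, 0.1, 1.8, -1.0], [-0.2, 1.1, 0.8, 1.2, 0.2, 1.6, -1.1]]
-18 50 [[0.1, 1.3, 0.8, 0.5, 0.1, 2.0, -0.9], [-0.1, 1.1, 0.8, 1.1, 0.2, 1.7, -1.0]]
-18 55 [None, [-0.1, 1.2, 0.8, 1.0, 0.2, 1.8, -1.0]]
-10 40 [[-0.1, 1.1, 0.8, 1.0, 0.2, 1.5, -1.1], [-0.2, 1.0, 0.8, 1.4, 0.2, 1.3, -1.1]]
-10 45 [[-0.1, 1.2, 0.8, 0.9, 0.2, 1.7, -1.0], [-0.2, 1.0, 0.8, 1.3, 0.2, 1.4, -1.1]]
-10 50 [[-0.0, 1.3, 0.8, 0.8, 0.2, 1.8, -0.9], [-0.2, 1.1, 0.8, 1.3, 0.2, 1.5, -1.0]]
-10 55 [[0.0, 1.3, 0.8, 0.6, 0.2, 1.9, -0.8], [-0.1, 1.1, 0.8, 1.1, 0.3, 1.6, -0.9]]
0 40 [[-0.1, 1.1, 0.7, 1.2, 0.3, 1.3, -1.0], [-0.3, 0.9, 0.8, 1.6, 0.3, 1.1, -1.1]]
0 45 [[-0.1, 1.1, 0.7, 1.1, 0.3, 1.4, -1.0], [-0.3, 1.0, 0.8, 1.5, 0.3, 1.2, -1.0]]
0 50 [[-0.1, 1.2, 0.7, 1.0, 0.3, 1.5, -0.9], [-0.2, 1.0, 0.8, 1.4, 0.3, 1.3, -1.0]]
0 55 [[-0.1, 1.2, 0.7, 0.9, 0.3, 1.7, -0.8], [-0.2, 1.1, 0.8, 1.3, 0.4, 1.4, -0.9]]
```

```bash
python3 - <<'E'
from plant import arm,effector,viewer
from m import *
import sp; from sp import *
sp.PHI=np.radians(58.3)
# actual spatula now: roll 18.1 when commanded 0 with PHI 40; pitch -2.2, yaw ~+2
c=lambda z:tcp((.545,.005,z),0,0,1)
arm.line_to(*c(.1),rate=.12); arm.line_to(*c(.017),rate=.08); print(arm.get_state()["force"].round(1))
effector.let_go(); arm.wait(.2)
p,q=tcp((.545,.005,.017),0,0,1,dz=.1); arm.line_to(p,q,rate=.12); arm.line_to(p+[-.05,.1,.1],rate=.2)
for n,box in (("scene",(330,228,375,275)),("side",None)):
    d=viewer.get_image(n); np.savez(n+"10.npz",**d); print(bladefit(d,(.55,.005,.005)))
    P=cloud(d); h=cv2.cvtColor(d["frame"],cv2.COLOR_BGR2HSV)
    m=(P[...,0]>.33)&(P[...,0]<.51)&(abs(P[...,1])<.06)&(P[...,2]>.055)&(P[...,2]<.09)&(h[...,1]>100);q=P[m]
    print(n,q.min(0).round(3),q.max(0).round(3),cv2.fitLine(q[:,:2].astype(np.float32),2,0,.001,.01).ravel().round(4))
d=viewer.get_image("scene"); cv2.imwrite("pics/s10.png",cv2.resize(d["frame"][150:310,280:420],(525,600))); print(arm.get_state()["clock"])
E
```

```text
[ 0.4  0.4 -1.5]
(401, array([ 0.5686, -0.0185,  0.0042]), 'slope x,y deg', array([ 0.2, -0.8]), array([573.2, -19.4]), array([92.9, 55.3]), 23.5)
scene [ 0.475 -0.059  0.064] [ 0.507 -0.049  0.076] [ 0.9977  0.0674  0.4922 -0.0549]
(376, array([ 0.571 , -0.0211,  0.0079]), 'slope x,y deg', array([-0.1, -0.6]), array([568.5, -14. ]), array([100.2,  65.1]), 49.4)
side [ 0.469 -0.06   0.072] [ 0.508 -0.044  0.08 ] [ 0.9884  0.1522  0.4935 -0.0556]
44.65
```

View pics/s10.png

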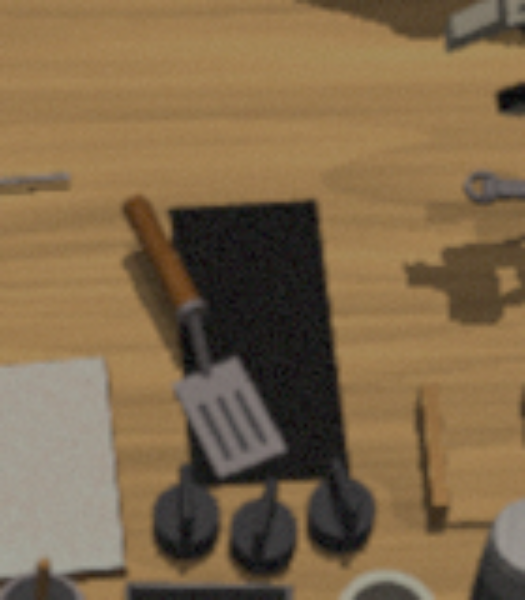

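```bash
python3 - <<'E'
from plant import arm,effector,viewer,solver
from h import *
import sp; from sp import *
L=[]
for n in ("scene","side"):
    d=dict(np.load(n+"10.npz")); P=cloud(d); h=cv2.cvtColor(d["frame"],cv2.COLOR_BGR2HSV)
    m=(P[...,0]>.33)&(P[...,0]<.52)&(P[...,1]<.0)&(P[...,1]>-.16)&(P[...,2]>.055)&(P[...,2]<.09)&(h[...,1]>100)
    q=P[m]; vx,vy,x0,y0=cv2.fitLine(q[:,:2].astype(np.float32),2,0,.001,.01).ravel(); print(n,np.degrees(np.arctan2(vy,vx)),x0,y0,q.min(0).round(3),q.max(0).round(3),"y at x=.475",y0+vy/vx*(.475-x0))
for phi in (40,0):
  sp.PHI=np.radians(phi)
  for sg in (1,-1):
    print(phi,sg,[None if q is None else q.round(2).tolist() for q in (solver.inverse_kinematics(*tcp((.571,-.018,.0045),0,23.5,sg,dz)) for dz in (.15,0))])
E
```

```text
scene 22.66971 0.45631096 -0.07735406 [ 0.401 -0.106  0.058] [ 0.507 -0.049  0.086] y at x=.475 -0.06954787
side 21.749365 0.45033908 -0.081276484 [ 0.398 -0.108  0.056] [ 0.512 -0.044  0.08 ] y at x=.475 -0.07143809
40 1 [[-1.46, 0.47, 1.0, 2.28, 0.47, 0.72, -2.04], [-1.12, 0.78, 0.91, 2.37, 0.49, 0.24, -2.02]]
40 -1 [[0.09, 0.54, -1.06, 2.17, 1.03, 1.44, 0.41], [0.28, 0.85, -1.07, 2.26, 1.39, 1.47, 0.26]]
0 1 [[-0.82, 0.36, 1.1, 2.02, -0.38, 0.99, -0.69], [-0.11, 0.45, 0.16, 2.13, -0.13, 0.57, -1.02]]
0 -1 [[0.82, 0.42, -1.06, 1.9, 0.42, 1.06, 1.57], [0.77, 0.71, -1.07, 2.06, 0.83, 0.89, 1.2]]
```

```bash
python3 - <<'E'
from plant import arm,effector,viewer,solver
from h import *
from sp import *
b=np.array((.572,-.025,.0045))
arm.move_ptp(*tcp(b,0,22.5,1,.15)); print(arm.line_to(*tcp(b,0,22.5,1),rate=.12,guard=15),arm.get_state()["force"].round(1))
effector.grab(); s=arm.get_state(); print(s["width"],s["grasp_force"],s["joint_positions"].round(2))
arm.line_to(*tcp(b+[-.03,0,.1],0,22.5,1),rate=.12)
arm.line_to(*tcp((.53,0,.16),0,0,1),rate=.1)
for n in ("scene","side"):
    d=viewer.get_image(n); np.savez(n+"11.npz",**d); print(bladefit(d,(.53,.0,.16)))
print(arm.get_state()["joint_positions"].round(2),arm.get_state()["clock"])
E
```

```text
False [-1.6  0.3  0.4]
0.2546457681539917 30.000990629196167 [-1.11  0.77  0.9   2.36  0.49  0.25 -2.03]
(531, array([ 0.5374, -0.0017,  0.1576]), 'slope x,y deg', array([-0. ,  0.1]), array([534.8,  -1.7]), array([58.1, 96. ]), 87.5)
(565, array([ 0.5328, -0.0048,  0.1613]), 'slope x,y deg', array([-1. , -0.2]), array([533.1,  -1.2]), array([64.9, 95.7]), 88.8)
[-1.35  0.51  1.05  2.1   0.27  1.02 -2.05] 50.025
```

```bash
cat >> sp.py <<'E'
OFF=np.array([.004,-.0015,-.001]); YO=1.8
def hold(b,al=0,yaw=0,pitch=0):
    Rs=Rsp(al,yaw,pitch)@R.from_euler('z',YO,degrees=True).as_matrix()
    bn=np.asarray(b)-Rs@OFF; g=bn+Rs@np.array([-GB,0,.05875])
    z=-Rs@np.array([0,np.sin(PHI),np.cos(PHI)]); x=Rs[:,0]; y=np.cross(z,x)
    return g+z*.019, quat(np.stack([x,y,z],1))
E
python3 - <<'E'
from plant import arm,viewer
from sp import *
from m import corkbox
arm.line_to(*hold((.58,-.25,.25)),rate=.2)
arm.line_to(*nose(.68,-.43,.2,50,-18),rate=.15)
arm.line_to(*nose(.704,-.440,.06,50,-18),rate=.12); print(arm.get_state()["joint_positions"].round(2))
print(arm.line_to(*nose(.704,-.440,.013,50,-18),rate=.03,guard=3))
p=arm.get_state()["position"]; t=nose(.704,-.440,.013,50,-18)[0]; z=.013+(p-t)[2]+.0015; print("touch z",z-.0015,arm.get_state()["force"].round(1))
for w in [(.704,-.440,-18),(.65,-.4225,-18),(.62,-.413,-8),(.5985,-.410,2)]:
    print(arm.line_to(*nose(w[0],w[1],z,50,w[2]),rate=.06,guard=12),arm.get_state()["force"].round(1))
arm.line_to(*nose(.61,-.410,z+.01,50,2),rate=.06); arm.line_to(*nose(.63,-.35,.2,50,2),rate=.15); arm.line_to(*hold((.5,-.15,.22)),rate=.2)
d=viewer.get_image("scene"); np.savez("scene12.npz",**d); cv2.imwrite("pics/s12.png",cv2.resize(d["frame"][200:330,170:330],(640,520)))
corkbox(d,(185,230,270,300)); print(bladefit(d,(.5,-.15,.22)),arm.get_state()["clock"])
E
```

```text
Traceback (most recent call last):
plant.Unreachable: the arm cannot follow that straight line within its joint ranges
```

```bash
python3 - <<'E'
from plant import arm,viewer,solver
from sp import *
for yaw in (-18,-12):
 for pit in (42,48):
  for t in [(.704,-.44,.12),(.704,-.44,.06),(.704,-.44,.018),(.65,-.4225,.018)]:
    q=solver.inverse_kinematics(*nose(*t,pit,yaw)); print(yaw,pit,t,None if q is None else q.round(2))
q=solver.inverse_kinematics(*nose(.60,-.41,.018,45,2)); print(q)
E
```

```text
-18 42 (0.704, -0.44, 0.12) [-0.    1.13  0.82  0.75  0.14  1.86 -0.97]
-18 42 (0.704, -0.44, 0.06) [-0.02  1.17  0.8   0.81  0.12  1.79 -1.03]
-18 42 (0.704, -0.44, 0.018) [-0.02  1.21  0.78  0.84  0.1   1.74 -1.06]
-18 42 (0.65, -0.4225, 0.018) [-0.1   1.11  0.79  1.11  0.12  1.6  -1.09]
-18 48 (0.704, -0.44, 0.12) None
-18 48 (0.704, -0.44, 0.06) [ 0.05  1.26  0.8   0.59  0.14  1.96 -0.93]
-18 48 (0.704, -0.44, 0.018) [ 0.05  1.29  0.78  0.63  0.13  1.92 -0.97]
-18 48 (0.65, -0.4225, 0.018) [-0.05  1.18  0.78  0.95  0.15  1.74 -1.01]
-12 42 (0.704, -0.44, 0.12) [-0.05  1.08  0.81  0.88  0.19  1.73 -0.93]
-12 42 (0.704, -0.44, 0.06) [-0.06  1.12  0.79  0.93  0.17  1.65 -0.99]
-12 42 (0.704, -0.44, 0.018) [-0.06  1.16  0.78  0.96  0.15  1.61 -1.02]
-12 42 (0.65, -0.4225, 0.018) [-0.14  1.08  0.79  1.2   0.17  1.48 -1.06]
-12 48 (0.704, -0.44, 0.12) [ 0.01  1.16  0.8   0.69  0.22  1.88 -0.84]
-12 48 (0.704, -0.44, 0.06) [-0.01  1.2   0.78  0.75  0.19  1.81 -0.9 ]
-12 48 (0.704, -0.44, 0.018) [-0.01  1.24  0.77  0.78  0.18  1.77 -0.94]
-12 48 (0.65, -0.4225, 0.018) [-0.09  1.14  0.78  1.06  0.2   1.62 -0.98]
[-0.25338013  0.9679521   0.79951954  1.51303852  0.32444406  1.18268751
 -0.99772205]
```

Use pitch 42 with a joint move at height.

```bash
python3 - <<'E'
from plant import arm,viewer
from sp import *
from m import corkbox
A=42
arm.move_ptp(*nose(.704,-.44,.12,A,-18))
arm.line_to(*nose(.704,-.440,.05,A,-18),rate=.12)
print(arm.line_to(*nose(.704,-.440,.012,A,-18),rate=.03,guard=3))
p=arm.get_state()["position"]; t=nose(.704,-.440,.012,A,-18)[0]; z=.012+(p-t)[2]+.0015; print("touch z",z-.0015,arm.get_state()["force"].round(1))
for w in [(.704,-.440,-18),(.65,-.4225,-18),(.62,-.413,-8),(.5985,-.410,2)]:
    print(arm.line_to(*nose(w[0],w[1],z,A,w[2]),rate=.06,guard=12),arm.get_state()["force"].round(1))
arm.line_to(*nose(.612,-.410,z+.01,A,2),rate=.06); arm.line_to(*nose(.63,-.37,.15,A,2),rate=.15); arm.move_ptp(*hold((.5,-.15,.22)))
d=viewer.get_image("scene"); np.savez("scene12.npz",**d); cv2.imwrite("pics/s12.png",cv2.resize(d["frame"][200:330,170:330],(640,520)))
corkbox(d,(185,230,270,300)); print(bladefit(d,(.5,-.15,.22)),arm.get_state()["clock"])
E
```

```text
True
touch z 0.018297065089192672 [-1.5  1.9  3.1]
False [ 0.7 -0.7 -2.3]
False [ 0.3 -0.1  0.3]
False [1.4 0.3 0.1]
False [ 1.   0.9 -0.3]
cork ctr [ 570.  -366.3] size [238.3 262.4] yaw 5.1
(533, array([ 0.5034, -0.1492,  0.2199]), 'slope x,y deg', array([-1.1,  0.7]), array([ 503.7, -149.9]), array([98.2, 58.8]), 3.4) 59.825
```

View pics/s12.png

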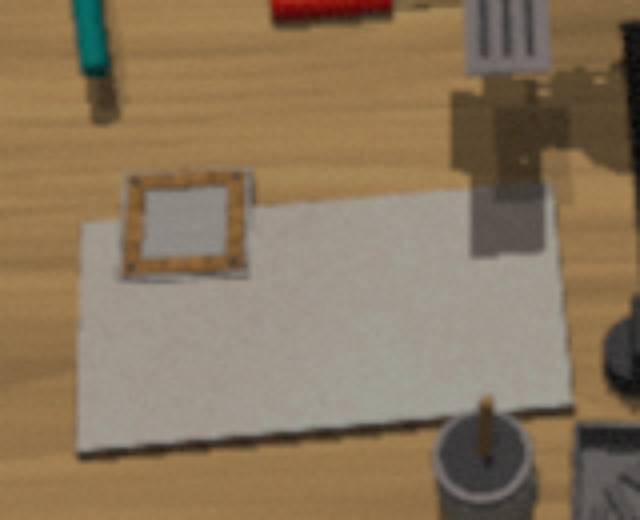

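```bash
python3 - <<'E'
from plant import arm,viewer
from sp import *
from m import blob
d=dict(np.load("scene12.npz"))
silver=lambda f,h:(h[...,1]<60)&(h[...,2]>110)
blob(d,(203,243,231,268),.022,silver,"window")
y=-.412; foot=.5985; D=.083; yaw=1
def P(al,dx=0,dz=0):
    a=np.radians(al); t=np.array([foot-D*np.cos(a)+dx,y,.018+D*np.sin(a)+dz]); return hold(t-Rsp(0,yaw)@[.0475,0,.00125],0,yaw)
arm.move_ptp(*P(0,-.06,.1)); arm.line_to(*P(0,-.05,-.004),rate=.12); arm.line_to(*P(0,0,-.004),rate=.08)
print(arm.get_state()["force"].round(1),arm.get_state()["joint_positions"].round(2))
for al in (8,16,24,32,40,48,56,64):
    arm.line_to(*P(al),rate=.04); print(al,arm.get_state()["force"].round(1))
a=viewer.get_image("scene")["frame"]; c=viewer.get_image("side")["frame"]
cv2.imwrite("pics/mix13.png",np.hstack([cv2.resize(a[180:340,170:330],(400,400)),cv2.resize(c[150:450,320:620],(400,400))]))
print(arm.get_state()["clock"])
E
```

```text
window ctr [ 553.2 -406.1] size [59.9 64. ] yaw 1.5Traceback (most recent call last):
  File "<stdin>", line 10, in <module>
plant.Unreachable: the arm cannot follow that straight line within its joint ranges
```

```bash
python3 - <<'E'
from plant import arm,solver
from sp import *
s=arm.get_state(); print(s["joint_positions"].round(2),s["position"].round(3))
foot=.6005; D=.083; y=-.406
def P(al,dx=0,dz=0,yaw=1.5,pitch=0,roll=0):
    a=np.radians(al); t=np.array([foot-D*np.cos(a)+dx,y,.018+D*np.sin(a)+dz]); return hold(t-Rsp(roll,yaw,pitch)@[.0475,0,.00125],roll,yaw,pitch)
for yaw in (1.5,-10,-20):
  for pitch in (0,10,-10):
    o=[]
    for a in [(0,-.05,.05),(0,-.05,-.004),(0,0,-.004),(15,),(30,),(60,),(95,)]:
      q=solver.inverse_kinematics(*P(*a,yaw=yaw,pitch=pitch)); o.append("None" if q is None else str(q[[0,2,3,5,6]].round(2)))
    print(yaw,pitch,o)
E
```

```text
[-0.47  0.45  1.23  2.44  0.98  0.13 -1.86] [ 0.301 -0.429  0.162]
1.5 0 ['[-0.2   0.8   2.46  0.26 -2.72]', '[ 0.96 -0.7   2.41  0.99 -2.68]', '[ 0.34  0.02  2.35  0.62 -2.73]', '[-0.18  0.73  2.38  0.25 -2.73]', '[-0.28  0.87  2.35  0.18 -2.42]', '[-0.34  0.92  2.27  0.25 -1.89]', '[-0.26  0.76  2.15  0.39 -1.87]']
1.5 10 ['[-0.33  0.91  2.34  0.37 -1.8 ]', '[-0.29  0.9   2.37  0.2  -2.07]', '[-0.27  0.82  2.26  0.3  -1.87]', '[-0.26  0.78  2.24  0.39 -1.84]', '[-0.23  0.72  2.21  0.48 -1.81]', '[-0.17  0.61  2.12  0.62 -1.75]', '[-0.12  0.52  2.    0.71 -1.7 ]']
1.5 -10 ['None', 'None', '[-0.31  1.16  2.53  0.58  1.29]', '[-0.33  1.16  2.51  0.48  1.34]', '[-0.36  1.17  2.49  0.39  1.34]', '[ 0.93 -0.7   2.31  0.89 -2.7 ]', '[ 0.03  0.39  2.27  0.41 -2.71]']
-10 0 ['[-0.44  1.03  2.41  0.23 -2.01]', '[-0.34  0.9   2.44  0.13 -2.69]', '[-0.25  0.7   2.32  0.32 -2.44]', '[-0.38  0.9   2.31  0.27 -2.04]', '[-0.38  0.87  2.28  0.35 -2.01]', '[-0.34  0.78  2.19  0.5  -1.99]', '[-0.25  0.63  2.07  0.63 -1.98]']
-10 10 ['[-0.27  0.73  2.25  0.62 -1.89]', '[-0.28  0.76  2.29  0.45 -1.94]'
[... 435 characters left out ...]
6 -2.07]', '[-0.39  0.86  2.35  0.31 -2.14]', '[-0.35  0.77  2.24  0.43 -2.12]', '[-0.36  0.77  2.22  0.5  -2.1 ]', '[-0.35  0.75  2.19  0.57 -2.09]', '[-0.3   0.66  2.1   0.71 -2.08]', '[-0.26  0.59  1.97  0.8  -2.04]']
-20 10 ['[-0.25  0.65  2.16  0.78 -1.93]', '[-0.2   0.6   2.19  0.67 -2.02]', '[-0.17  0.53  2.07  0.76 -2.  ]', '[-0.17  0.53  2.06  0.81 -1.97]', '[-0.2   0.57  2.03  0.85 -1.92]', '[-0.24  0.62  1.94  0.93 -1.82]', '[-0.23  0.61  1.81  1.01 -1.77]']
-20 -10 ['[-0.5   1.    2.47  0.16 -2.69]', 'None', '[-0.55  1.12  2.39  0.15 -0.42]', '[-0.42  0.83  2.37  0.24 -2.69]', '[-0.41  0.8   2.34  0.32 -2.59]', '[-0.5   0.94  2.26  0.36 -2.18]', '[-0.45  0.85  2.14  0.48 -2.17]']
```

```bash
cat >> sp.py <<'E'
foot=.6005; D=.083; yp=-.406
def P(al,dx=0,dz=0,yaw=1.5,pitch=10):
    a=np.radians(al); t=np.array([foot-D*np.cos(a)+dx,yp,.018+D*np.sin(a)+dz]); return hold(t-Rsp(0,yaw,pitch)@[.0475,0,.00125],0,yaw,pitch)
E
python3 - <<'E'
from plant import arm,viewer
from sp import *
arm.line_to(*P(0,-.05,.05),rate=.12); arm.line_to(*P(0,-.05,-.005),rate=.1); arm.line_to(*P(0,0,-.005),rate=.08)
print(arm.get_state()["force"].round(1),arm.get_state()["joint_positions"].round(2))
for al in (8,16,24,32,40,48,56,64):
    arm.line_to(*P(al),rate=.04); print(al,arm.get_state()["force"].round(1))
a=viewer.get_image("scene")["frame"]; c=viewer.get_image("side")["frame"]
cv2.imwrite("pics/mix13.png",np.hstack([cv2.resize(a[180:340,170:330],(400,400)),cv2.resize(c[150:450,320:620],(400,400))]))
print(arm.get_state()["clock"])
E
```

```text
[-1.   0.9 -2. ] [-0.28  0.67  0.83  2.27  0.84  0.29 -1.86]
8 [-1.1 -0.  -1.2]
16 [ 0.1  0.2 -1.3]
24 [-0.5 -0.5 -3.6]
32 [ 0.9 -0.8 -2.9]
40 [-0.2  0.  -2.3]
48 [-0.7  0.5 -2.2]
56 [-0.7  0.7 -1.4]
64 [-0.8  0.3 -2. ]
66.6417
```

View pics/mix13.png

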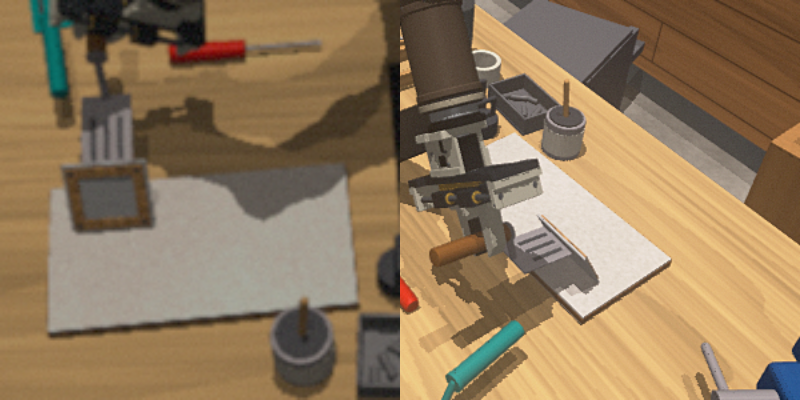

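```bash
cat >> m.py <<'E'
def onboard(d,ylo=-.50,yhi=-.09,x0=.50,x1=.76):
    "raised/grey areas on the board; cork pixels count"
    P=cloud(d); h=cv2.cvtColor(d["frame"],cv2.COLOR_BGR2HSV).astype(int)
    reg=(P[...,0]>x0)&(P[...,0]<x1)&(P[...,1]>ylo)&(P[...,1]<yhi)&(P[...,2]>.008)&(P[...,2]<.06)
    ck=reg&(h[...,1]>100); print("cork px",ck.sum(), P[ck].mean(0).round(3) if ck.sum() else "")
    f=d["frame"].astype(int); br=f[...,2]-f[...,0]   # red-blue: board warmer than metal
    print("r-b, V percentiles",np.percentile(br[reg],[5,25,50,75,95]),np.percentile(h[...,2][reg],[5,25,50,75,95]))
    return P,reg,br,h
E
python3 - <<'E'
from plant import arm,viewer
from sp import *
from m import *
for al in (72,80,86,92,98,106):
    arm.line_to(*P(al),rate=.04); print(al,arm.get_state()["force"].round(1))
arm.wait(.4)
arm.line_to(*P(100,-.02,.03),rate=.1); arm.line_to(*hold((.45,-.2,.2),0,0,0),rate=.18)
d=viewer.get_image("scene"); np.savez("scene14.npz",**d)
Pc,reg,br,h=onboard(d); print(arm.get_state()["clock"],bladefit(d,(.45,-.2,.2)))
m=reg
for u in range(196,262,4): print(u,[ (int(h[v,u,2]),int(br[v,u]),int(h[v,u,1])) for v in range(262,302,6)])
E
```

```text
72 [-0.5  0.7 -2.2]
80 [ 0.6  0.4 -1.1]
86 [-0.4  0.5 -1.6]
92 [ 0.2 -0.1 -1. ]
98 [-0.8 -0.9 -1.1]
106 [-0.6  0.  -1.7]
cork px 80 [ 0.708 -0.325  0.011]
r-b, V percentiles [ 9. 14. 17. 20. 23.] [125. 154. 157. 159. 161.]
71.575 (500, array([ 0.4539, -0.198 ,  0.1991]), 'slope x,y deg', array([-0.6,  1. ]), array([ 452.8, -200.4]), array([100.2,  57.8]), 2.3)
196 [(159, 22, 35), (158, 22, 36), (157, 21, 34), (159, 20, 32), (162, 21, 33), (159, 20, 32), (156, 21, 34)]
200 [(160, 21, 33), (159, 20, 32), (139, 8, 15), (137, 9, 17), (140, 9, 16), (142, 12, 22), (116, 5, 11)]
204 [(158, 20, 32), (159, 21, 34), (141, 12, 22), (142, 10, 18), (146, 11, 19), (143, 12, 21), (141, 8, 14)]
208 [(158, 19, 31), (157, 20, 32), (143, 8, 14), (140, 9, 16), (139, 12, 22), (145, 12, 21), (145, 10, 18)]
212 [(160, 19, 30), (161, 19, 30), (142, 12, 22), (143, 14, 25), (142, 10, 18), (144, 9, 16), (146, 10, 17)]
216 [(158, 24, 39), (159, 19, 30), (139, 8, 15), (146, 11, 19), (145, 13, 23), (145, 12, 21), (143, 12, 21)]
220 [(156, 18, 29), (160, 18, 29), (143, 10, 18), (142, 12, 22), (145, 12, 21), (141, 
[... 417 characters left out ...]
, 21, 34), (157, 19, 31), (162, 20, 31)]
240 [(160, 22, 35), (158, 20, 32), (156, 23, 38), (156, 19, 31), (157, 21, 34), (157, 20, 32), (158, 19, 31)]
244 [(158, 18, 29), (160, 17, 27), (160, 21, 33), (157, 22, 36), (160, 19, 30), (158, 20, 32), (161, 16, 25)]
248 [(155, 22, 36), (156, 21, 34), (160, 17, 27), (156, 22, 36), (155, 15, 25), (156, 15, 25), (158, 11, 18)]
252 [(158, 17, 27), (160, 17, 27), (157, 17, 28), (158, 18, 29), (159, 14, 22), (159, 12, 19), (156, 15, 25)]
256 [(156, 17, 28), (158, 19, 31), (157, 18, 29), (157, 17, 28), (158, 15, 24), (160, 15, 24), (159, 10, 18)]
260 [(157, 17, 28), (162, 18, 28), (156, 20, 33), (156, 13, 21), (159, 17, 27), (159, 15, 24), (159, 14, 22)]
```

```bash
cat >> m.py <<'E'
grey=lambda f,h:(h[...,2]>105)&(h[...,2]<151)&(f[...,2]-f[...,0]<16)
E
python3 - <<'E'
from plant import arm,viewer
from sp import *
from m import *
blob(dict(np.load("scene14.npz")),(194,262,240,304),.025,grey,"plate1",3)
arm.line_to(*hold((.45,.0,.2)),rate=.2); arm.line_to(*hold((.48,.2989,.12)),rate=.2); arm.line_to(*hold((.483,.2989,.023)),rate=.1)
for n in ("scene","side"):
    d=viewer.get_image(n); print(bladefit(d,(.483,.2989,.023),.05))
print(arm.get_state()["joint_positions"].round(2),arm.get_state()["clock"])
E
```

```text
plate1 ctr [ 664.7 -402. ] size [103.2 103.6] yaw 2.8
(457, array([0.4856, 0.2993, 0.0234]), 'slope x,y deg', array([-0.8, -0.5]), array([483.7, 298.8]), array([96.3, 59.9]), 0.7)
(343, array([0.4833, 0.2966, 0.0265]), 'slope x,y deg', array([-0.4, -0.3]), array([483.6, 300.9]), array([67.3, 93.6]), 88.5)
[-1.23  0.74  0.29  1.76  0.21  1.24 -2.63] 75.65
```

```bash
cat >> sp.py <<'E'
def tip2(ye,x,al,lead,zb=.0185,d=.086):   # blade's upper long edge d up the plate, blade rolled 'lead' deg more than the plate
    a=np.radians(al); U=np.array([x,ye+d*np.cos(a),zb+d*np.sin(a)]); return hold(U-Rsp(al+lead)@[0,.03,.00125],al+lead,0)
E
python3 - <<'E'
from plant import arm,viewer
from sp import *
from m import *
print(arm.line_to(*hold((.621,.2989,.023)),rate=.08,guard=6),arm.get_state()["force"].round(1))
arm.line_to(*hold((.621,.2989,.045)),rate=.04); arm.line_to(*hold((.60,.2989,.16)),rate=.1)
d=viewer.get_image("scene"); print(bladefit(d,(.605,.3,.16),.07))
for b in [(.52,.1,.2),(.55,-.1,.2)]: arm.line_to(*hold(b),rate=.15)
ye=-.18; arm.line_to(*hold((.632,ye+.05,.12)),rate=.12); print(arm.get_state()["joint_positions"].round(2),arm.get_state()["clock"])
d=viewer.get_image("scene"); print(bladefit(d,(.637,ye+.05,.12),.07))
E
```

```text
False [ 0.5 -0.2 -2.7]
(578, array([0.6096, 0.2996, 0.1597]), 'slope x,y deg', array([-0.5, -0.6]), array([605. , 299.4]), array([107.9, 100.8]), 1.9)
[-0.67  0.49  0.53  2.01  0.59  0.9  -2.14] 83.825
(618, array([ 0.6405, -0.1289,  0.1206]), 'slope x,y deg', array([-0.7, -0.6]), array([ 636.5, -128.5]), array([106.5,  99.9]), 1.1)
```

```bash
cat >> m.py <<'E'
def corktop(d,ye):
    Pc=cloud(d); h=cv2.cvtColor(d["frame"],cv2.COLOR_BGR2HSV)
    m=(Pc[...,0]>.56)&(Pc[...,0]<.70)&(Pc[...,1]>ye-.13)&(Pc[...,1]<ye+.12)&(Pc[...,2]>.014)&(Pc[...,2]<.15)&(h[...,1]>90)
    q=Pc[m]
    if len(q)<15: print("no cork",len(q)); return
    vy,vz,y0,z0=cv2.fitLine(q[:,1:].astype(np.float32),2,0,.001,.01).ravel()
    print("cork",len(q),"slope",np.degrees(np.arctan2(vz,vy)).round(1),np.percentile(q,[3,97],axis=0).round(3).tolist())
E
python3 - <<'E'
from plant import arm,viewer
from sp import *
from m import *
ye=-.18; D2=.08
for al,ld,g in [(0,0,.015),(10,0,.005),(18,0,.001),(20,4,0),(22,8,0),(30,8,0),(38,8,0),(46,8,0)]:
    print(al,arm.line_to(*tip2(ye,.632,al,ld,.0185+g,D2),rate=.05,guard=12),arm.get_state()["force"].round(1))
    if al>=20: corktop(viewer.get_image("scene"),ye)
E
```

```text
0 False [-0.5 -0.2 -3.6]
10 False [-0.6 -0.7 -2.3]
18 False [-0.3 -0.6 -1.7]
20 False [-0.4 -0.7  0.3]
cork 382 slope 15.6 [[0.599, -0.188, 0.021], [0.686, -0.088, 0.055]]
22 False [-2.1 -2.6  5. ]
cork 376 slope 17.1 [[0.6, -0.189, 0.021], [0.687, -0.088, 0.064]]
30 False [-1.1 -1.8  0.9]
cork 385 slope 14.6 [[0.579, -0.198, 0.023], [0.684, -0.088, 0.106]]
38 False [-0.1  0.1 -2.2]
cork 379 slope 4.7 [[0.562, -0.217, 0.023], [0.684, -0.088, 0.136]]
46 False [ 1.3  0.7 -2.4]
cork 401 slope 2.6 [[0.563, -0.235, 0.02], [0.685, -0.088, 0.13]]
```

```bash
python3 - <<'E'
from plant import arm,viewer
from sp import *
from m import *
d=viewer.get_image("scene"); Pc=cloud(d); h=cv2.cvtColor(d["frame"],cv2.COLOR_BGR2HSV)
m=(Pc[...,0]>.583)&(Pc[...,0]<.684)&(Pc[...,1]>-.30)&(Pc[...,1]<-.075)&(Pc[...,2]>.012)&(Pc[...,2]<.12)&(h[...,1]>90)
q=Pc[m]
for y in np.arange(-.3,-.07,.01):
    k=(q[:,1]>=y)&(q[:,1]<y+.01); 
    if k.sum(): print(round(y,2),k.sum(),q[k,2].mean().round(3),q[k,0].min().round(3),q[k,0].max().round(3))
E
```

```text
-0.24 28 0.026 0.604 0.681
-0.23 72 0.027 0.596 0.683
-0.22 23 0.03 0.598 0.684
-0.21 26 0.034 0.595 0.683
-0.2 24 0.034 0.597 0.683
-0.19 21 0.038 0.597 0.684
-0.18 29 0.043 0.598 0.683
-0.17 22 0.046 0.597 0.678
-0.16 72 0.049 0.598 0.682
-0.15 39 0.049 0.597 0.684
-0.09 6 0.032 0.664 0.684
-0.08 1 0.029 0.653 0.653
```

```bash
python3 - <<'E'
from plant import arm,viewer
from sp import *
from m import *
p=arm.get_state()["position"]; arm.line_to(p+[0,.07,.0],rate=.08); p=arm.get_state()["position"]; arm.line_to(p+[-.05,0,.12],rate=.15)
arm.line_to(*hold((.53,.0,.2)),rate=.15)
for n in ("scene","side"):
    d=viewer.get_image(n); np.savez(n+"20.npz",**d); print(n,bladefit(d,(.53,.0,.2)))
d=dict(np.load("scene20.npz")); silver=lambda f,h:(f[...,2]-f[...,0]<16)&(h[...,2]>100)
Pc=cloud(d); h=cv2.cvtColor(d["frame"],cv2.COLOR_BGR2HSV)
m=(Pc[...,0]>.56)&(Pc[...,0]<.695)&(Pc[...,1]>-.33)&(Pc[...,1]<-.125)&(Pc[...,2]>.012)&(Pc[...,2]<.06)&(h[...,1]>90)
print(m.sum()); v,u=np.nonzero(m); w=np.array([plane(d,a,b,.025) for a,b in zip(u,v)])[:,:2]
print(cv2.minAreaRect((w*1000).astype(np.float32)),Pc[m][:,2].mean(),arm.get_state()["clock"])
E
```

```text
scene (382, array([ 0.5256, -0.0265,  0.1792]), 'slope x,y deg', array([-12.1, -11.9]), array([517.1, -28.9]), array([53.5, 92. ]), 81.6)
side (247, array([ 0.5203, -0.0283,  0.1855]), 'slope x,y deg', array([-12.5, -11.9]), array([515. , -27.7]), array([56.8, 93.7]), 80.1)
361
((641.46240234375, -186.76220703125), (85.98159790039062, 89.75513458251953), 2.551339864730835) 0.023503724360121898 92.1167
```

```bash
cat >> sp.py <<'E'
def Ract(sx,sy,yaw):
    n=np.array([-np.tan(np.radians(sx)),-np.tan(np.radians(sy)),1]); n/=np.linalg.norm(n)
    x=np.array([np.cos(np.radians(yaw)),np.sin(np.radians(yaw)),0]); x[2]=-(n[0]*x[0]+n[1]*x[1])/n[2]; x/=np.linalg.norm(x)
    return np.stack([x,np.cross(n,x),n],1)
class Grip:
    def __init__(s,Rs,b,st):
        Rt=R.from_quat(np.asarray(st["tool_rot"])[[1,2,3,0]]).as_matrix(); s.R=Rs.T@Rt; s.p=Rs.T@(np.asarray(st["position"])-b)
    def at(s,b,Rs=np.eye(3)): return np.asarray(b)+Rs@s.p, quat(Rs@s.R)
E
python3 - <<'E'
from plant import arm,effector,viewer
from sp import *
g=Grip(Ract(-12.3,-11.9,-9),np.array([.516,-.028,.182]),arm.get_state())
arm.line_to(*g.at((.545,0,.15)),rate=.12); arm.line_to(*g.at((.545,0,.05)),rate=.12)
d=viewer.get_image("scene"); print(bladefit(d,(.545,0,.05)))
print(arm.line_to(*g.at((.545,0,.004)),rate=.05,guard=4),arm.get_state()["force"].round(1),arm.get_state()["position"][2]-g.at((.545,0,.004))[0][2])
effector.let_go(); arm.wait(.2)
s=arm.get_state(); z=R.from_quat(s["tool_rot"][[1,2,3,0]]).as_matrix()[:,2]
arm.line_to(s["position"]-.1*z,rate=.12); arm.line_to(arm.get_state()["position"]+[-.05,.08,.1],rate=.2)
for n in ("scene","side"):
    d=viewer.get_image(n); print(bladefit(d,(.545,.0,.005)))
    Pc=cloud(d); h=cv2.cvtColor(d["frame"],cv2.COLOR_BGR2HSV)
    m=(Pc[...,0]>.3)&(Pc[...,0]<.53)&(abs(Pc[...,1])<.12)&(Pc[...,2]>.055)&(Pc[...,2]<.09)&(h[...,1]>100);q=Pc[m]
    vx,vy,x0,y0=cv2.fitLine(q[:,:2].astype(np.float32),2,0,.001,.01).ravel(); print(n,np.degrees(np.arctan(vy/vx)).round(1),x0,y0,q.min(0).round(3),q.max(0).round(3))
print(arm.get_state()["clock"])
E
```

```text
(514, array([ 0.545 , -0.0033,  0.0493]), 'slope x,y deg', array([-0.3, -0.4]), array([545. ,  -3.6]), array([97.5, 59.1]), 1.2)
False [ 0.1 -0.3 -1.3] 0.00019416429013442704
(527, array([ 0.5444, -0.0021,  0.0038]), 'slope x,y deg', array([ 1. , -0.3]), array([543.6,  -1.9]), array([100.1,  62. ]), 1.0)
scene 0.5 0.41367668 -0.006034732 [ 0.359 -0.018  0.059] [0.47  0.007 0.082]
(566, array([ 0.5452, -0.0062,  0.0078]), 'slope x,y deg', array([-0.1, -0.9]), array([5.437e+02, 2.000e-01]), array([98.5, 69.2]), 1.3)
side 0.2 0.40890935 -0.010705387 [ 0.354 -0.02   0.057] [0.47  0.005 0.08 ]
98.5083
```

```bash
python3 - <<'E'
from plant import arm,effector,viewer,solver
import sp; from sp import *
from m import *
b=np.array((.5445,-.003,.0045))
arm.move_ptp(*tcp(b,0,1,1,.15)); print(arm.line_to(*tcp(b,0,1,1),rate=.12,guard=15))
effector.grab(); print(arm.get_state()["width"])
arm.line_to(*tcp(b+[-.015,0,.15],0,1,1),rate=.12)
r=[]
for n in ("scene","side"):
    d=viewer.get_image(n); r.append(bladefit(d,b+[-.015,0,.15])); print(r[-1])
print(arm.get_state()["joint_positions"].round(2),arm.get_state()["clock"])
np.save("st.npy",np.r_[arm.get_state()["position"],arm.get_state()["tool_rot"]])
E
```

```text
False
0.2504979813296144
(512, array([ 0.5321, -0.0029,  0.1522]), 'slope x,y deg', array([-0.7, -0.5]), array([529.5,  -4.5]), array([98.6, 59.5]), 0.5)
(564, array([ 0.5283, -0.0077,  0.156 ]), 'slope x,y deg', array([-1. , -0.5]), array([527.5,  -4.5]), array([98.5, 65. ]), 0.0)
[-1.1   0.38  0.65  2.11  0.45  1.09 -2.28] 103.1333
```

```bash
cat >> sp.py <<'E'
def G2():
    s=np.load("st.npy"); return Grip(Ract(-.7,-.3,.3),np.array([.5285,-.0035,.1535]),{"position":s[:3],"tool_rot":s[3:]})
def noseG(g,tx,ty,tz,pit,yaw): Rs=Rsp(0,yaw,pit); return g.at(np.array([tx,ty,tz])-Rs@np.array([.0475,0,-.00125]),Rs)
def PG(g,foot,yp,al,dx=0,dz=0,yaw=2,pitch=10,D=.083):
    a=np.radians(al); t=np.array([foot-D*np.cos(a)+dx,yp,.018+D*np.sin(a)+dz]); Rs=Rsp(0,yaw,pitch); return g.at(t-Rs@np.array([.0475,0,.00125]),Rs)
E
python3 - <<'E'
from plant import arm,solver
from sp import *
g=G2(); f=lambda q:"None" if q is None else str(q[[0,2,3,5,6]].round(2))
I=lambda pq:f(solver.inverse_kinematics(*pq))
for p in (42,48): print(p,[I(noseG(g,x,-.187,z,p,2.5)) for x,z in [(.705,.1),(.705,.018),(.583,.018)]])
for y in (-.187,-.22,-.25):
  for p in (10,20): print("flip",y,p,[I(PG(g,.583+(-.187-y)*.068,y,*a,pitch=p)) for a in [(0,-.04,.05),(0,-.04,-.005),(0,0,-.005),(20,),(60,),(95,),(106,)]])
E
```

```text
42 ['[-0.41  0.62  1.24  1.62 -1.19]', '[-0.4   0.58  1.28  1.52 -1.26]', '[-0.5   0.6   1.67  1.34 -1.37]']
48 ['[-0.38  0.61  1.11  1.74 -1.09]', '[-0.37  0.58  1.16  1.65 -1.17]', '[-0.47  0.58  1.57  1.45 -1.28]']
flip -0.187 10 ['[-0.82  0.75  2.44  0.73 -2.14]', '[-0.78  0.73  2.48  0.53 -2.21]', '[-0.74  0.71  2.38  0.57 -2.13]', '[-0.75  0.72  2.35  0.68 -2.08]', '[-0.75  0.72  2.24  0.82 -1.97]', '[-0.7   0.7   2.12  0.87 -1.89]', '[-0.68  0.69  2.08  0.87 -1.87]']
flip -0.187 20 ['[-0.74  0.69  2.29  0.92 -1.88]', '[-0.7   0.66  2.32  0.76 -1.92]', '[-0.67  0.66  2.23  0.8  -1.86]', '[-0.69  0.67  2.2   0.89 -1.83]', '[-0.68  0.68  2.08  1.02 -1.74]', '[-0.64  0.67  1.96  1.07 -1.67]', '[-0.62  0.67  1.92  1.07 -1.65]']
flip -0.22 10 ['[-0.75  0.78  2.44  0.68 -2.1 ]', '[-0.71  0.77  2.48  0.47 -2.19]', '[-0.67  0.74  2.38  0.52 -2.1 ]', '[-0.69  0.74  2.35  0.63 -2.04]', '[-0.68  0.74  2.24  0.77 -1.93]', '[-0.64  0.72  2.11  0.83 -1.84]', '[-0.62  0.71  2.08  0.83 -1.83]']
flip -0.22 20 ['[-0.68  0.72  2.29  0.88 -1.83]', '[-0.64  0.69  2.32  0.72 -1.89]', '[-0.61  0.68  2.23  0.76 -1.83]', '[-0.63  0.69  2.2   0.84 -1.79]', '[-0.62  0.7   2.08  0.98 -1.7 ]', '[-0.58  0.68  1.95  1.03 -1.63]', '[-0.57  0.68  1.92  1.04 -1.62]']
flip -0.25 10 ['[-0.69  0.81  2.43  0.62 -2.06]', '[-0.65  0.8   2.47  0.42 -2.17]', '[-0.61  0.76  2.38  0.47 -2.07]', '[-0.63  0.76  2.35  0.58 -2.01]', '[-0.62  0.76  2.23  0.73 -1.89]', '[-0.58  0.73  2.11  0.79 -1.8 ]', '[-0.57  0.72  2.07  0.79 -1.79]']
flip -0.25 20 ['[-0.63  0.74  2.28  0.83 -1.79]', '[-0.58  0.71  2.32  0.67 -1.85]', '[-0.56  0.69  2.22  0.72 -1.79]', '[-0.57  0.71  2.19  0.81 -1.75]', '[-0.57  0.71  2.07  0.94 -1.66]', '[-0.53  0.7   1.95  1.   -1.59]', '[-0.52  0.69  1.91  1.   -1.58]']
```

```bash
python3 - <<'E'
from plant import arm,viewer
from sp import *
from m import *
g=G2(); A=45
arm.line_to(*g.at((.54,-.19,.2)),rate=.2)
arm.line_to(*noseG(g,.69,-.19,.14,A,2.5),rate=.12); arm.line_to(*noseG(g,.706,-.187,.05,A,2.5),rate=.12)
T=lambda:arm.get_state()["position"]
print(arm.line_to(*noseG(g,.706,-.187,.011,A,2.5),rate=.03,guard=3),arm.get_state()["force"].round(1))
z=.011+(T()-noseG(g,.706,-.187,.011,A,2.5)[0])[2]+.0015; print("touch",z-.0015)
for x,y in [(.706,-.187),(.66,-.189),(.583,-.195)]: print(arm.line_to(*noseG(g,x,y,z,A,2.5),rate=.06,guard=12),arm.get_state()["force"].round(1))
arm.line_to(*noseG(g,.597,-.195,z+.01,A,2.5),rate=.06); arm.line_to(*noseG(g,.61,-.195,.14,A,2.5),rate=.15); arm.line_to(*g.at((.5,0.02,.2)),rate=.2)
d=viewer.get_image("scene"); np.savez("scene21.npz",**d); print(bladefit(d,(.5,.02,.2)),arm.get_state()["clock"])
Pc=cloud(d); h=cv2.cvtColor(d["frame"],cv2.COLOR_BGR2HSV); f=d["frame"].astype(int)
c=np.array([.5355,-.195]); T4=d["camera_from_world"]; q=T4[:3,:3]@np.r_[c,.022]+T4[:3,3]; u,v=int(q[0]/q[2]*d["fx"]+d["cx"]),int(q[1]/q[2]*d["fy"]+d["cy"]); print(u,v)
blob(d,(u-14,v-13,u+15,v+13),.022,lambda f,h:(h[...,1]<60)&(h[...,2]>100),"window")
E
```

```text
True [-2.6  1.2  4.3]
touch 0.01775499395809581
False [ 1.4  0.1 -1.2]
False [ 0.9  0.4 -0.4]
False [ 0.3 -0.2 -0.4]
(517, array([0.5026, 0.0197, 0.1989]), 'slope x,y deg', array([-0.1, -0.4]), array([500.4,  18.4]), array([98. , 59.4]), 0.1) 113.2417
284 247
window ctr [ 535.2 -192.9] size [60. 62.] yaw 0.7
```

```bash
python3 - <<'E'
from plant import arm,viewer
from sp import *
from m import *
g=G2(); F=.583; y=-.193
arm.line_to(*PG(g,F,y,0,-.05,.08,yaw=1.5),rate=.18); arm.line_to(*PG(g,F,y,0,-.04,-.005,yaw=1.5),rate=.1); arm.line_to(*PG(g,F,y,0,0,-.005,yaw=1.5),rate=.08)
print(arm.get_state()["force"].round(1))
for al in (8,16,24,32,40,48,56,64,72,80,86,92,98,106):
    arm.line_to(*PG(g,F,y,al,yaw=1.5),rate=.04)
    if al in(24,64,80,106): print(al,arm.get_state()["force"].round(1))
arm.wait(.4); arm.line_to(*PG(g,F,y,100,-.02,.03,yaw=1.5),rate=.1); arm.line_to(*g.at((.47,.05,.2)),rate=.2)
d=viewer.get_image("scene"); np.savez("scene22.npz",**d); print(bladefit(d,(.47,.05,.2)),arm.get_state()["clock"])
onboard(d,x1=.70)
T4=d["camera_from_world"]
for n,c in (("p2",(.648,-.193)),("p1",(.6647,-.402))):
    q=T4[:3,:3]@np.r_[c,.025]+T4[:3,3]; u,v=int(q[0]/q[2]*d["fx"]+d["cx"]),int(q[1]/q[2]*d["fy"]+d["cy"])
    blob(d,(u-24,v-22,u+24,v+22),.025,grey,n)
E
```

```text
[-0.3  0.1 -1.3]
24 [ 0.1 -0.1 -2.5]
64 [-0.6  0.8 -1.8]
80 [ 0.4 -1.1 -1.5]
106 [ 0.3 -1.3 -1.9]
(510, array([0.4748, 0.0494, 0.1986]), 'slope x,y deg', array([0.8, 0. ]), array([470.1,  47.5]), array([59.4, 99.7]), 89.9) 124.975
cork px 12 [ 0.535 -0.31   0.012]
r-b, V percentiles [ 9. 12. 17. 20. 23.] [140. 148. 159. 161. 164.]
p2 ctr [ 646.5 -191.6] size [106.2 100.7] yaw -0.7
p1 ctr [ 663.3 -401.5] size [ 99.7 103.4] yaw 2.4
```

```bash
cat >> m.py <<'E'
def bars(d,lo=.066,hi=.09):
    Pc=cloud(d); h=cv2.cvtColor(d["frame"],cv2.COLOR_BGR2HSV)
    m=(Pc[...,0]>.58)&(Pc[...,0]<.76)&(Pc[...,1]>-.15)&(Pc[...,1]<.12)&(Pc[...,2]>lo)&(Pc[...,2]<hi)&(h[...,2]<110)
    k,l,st,_=cv2.connectedComponentsWithStats(cv2.dilate(m.astype(np.uint8),np.ones((3,3))))
    for i in range(1,k):
        q=Pc[m&(l==i)]
        if len(q)>12:
            vx,vy,x0,y0=cv2.fitLine(q[:,:2].astype(np.float32),2,0,.0001,.01).ravel(); print("bar",((q.min(0)+q.max(0))/2).round(4),"top",np.percentile(q[:,2],90).round(3),"ang",np.degrees(np.arctan(vy/vx)).round(0),len(q))
E
python3 - <<'E'
from plant import arm,effector,viewer
from sp import *
from m import *
g=G2()
arm.line_to(*g.at((.535,.005,.06)),rate=.15); print(arm.line_to(*g.at((.535,.005,.0035)),rate=.05,guard=4),arm.get_state()["force"].round(1))
effector.let_go(); arm.wait(.2)
s=arm.get_state(); z=R.from_quat(s["tool_rot"][[1,2,3,0]]).as_matrix()[:,2]
arm.line_to(s["position"]-.1*z,rate=.12); arm.move_ptp([.45,.25,.35],[0,0,1,0])
for n in ("scene","side"):
    d=viewer.get_image(n); np.savez(n+"23.npz",**d); print(bladefit(d,(.535,.005,.005))); bars(d)
arm.move_ptp([.50,-.03,.42],[0,0,1,0]); d=viewer.get_image("wrist"); np.savez("w23.npz",**d); print("wrist"); bars(d); print(arm.get_state()["clock"])
blob(d,(0,120,420,420),.025,grey,"any plate w")
E
```

```text
True [ 0.3 -0.5  0.5]
(522, array([0.5355, 0.005 , 0.0041]), 'slope x,y deg', array([ 0.4, -2.3]), array([535.1,   5.5]), array([101.3,  62.1]), 1.4)
bar [ 0.6726 -0.057   0.0757] top 0.08 ang -21.0 53
bar [0.6777 0.0608 0.0768] top 0.081 ang 16.0 57
bar [ 0.6957 -0.0013  0.0736] top 0.079 ang -16.0 57
(568, array([0.5352, 0.001 , 0.0078]), 'slope x,y deg', array([-0.2, -0.5]), array([534.5,   7. ]), array([99.6, 70.3]), 2.8)
bar [0.6736 0.0587 0.0748] top 0.081 ang 15.0 61
bar [ 0.6923 -0.0016  0.0748] top 0.081 ang -16.0 82
bar [ 0.6696 -0.0557  0.0752] top 0.081 ang -22.0 92
wrist
bar [ 0.6694 -0.0532  0.0729] top 0.078 ang -22.0 205
bar [0.6741 0.0629 0.073 ] top 0.078 ang 15.0 203
bar [6.909e-01 4.000e-04 7.290e-02] top 0.078 ang -17.0 209
bar [ 0.7528 -0.1451  0.0701] top 0.073 ang 38.0 22
133.85
any plate w ctr [766.4 -46. ] size [ 42.7 129.7] yaw 0.1
```

```bash
python3 - <<'E'
from plant import arm,effector,viewer
from sp import *
from m import *
q=quat(np.array([[0,1,0],[1,0,0],[0,0,-1.]]))
effector.grab(); arm.move_ptp([.672,-.027,.14],q); print(arm.line_to([.672,-.027,.044],rate=.12,guard=5))
print(arm.line_to([.672,-.066,.044],rate=.06,guard=15),arm.get_state()["force"].round(1))
arm.line_to([.672,-.055,.05],rate=.1); arm.line_to([.672,-.055,.15],rate=.2); effector.let_go(); arm.move_ptp([.52,-.03,.40],[0,0,1,0])
for n in ("scene","wrist"):
    d=viewer.get_image(n); np.savez(n+"24.npz",**d); print(n); bars(d)
print(arm.get_state()["clock"],arm.get_state()["joint_positions"].round(2))
E
```

```text
False
True [0.4 3.3 2.9]
scene
bar [ 0.6686 -0.0633  0.0751] top 0.082 ang 0.0 54
bar [0.6757 0.0608 0.0745] top 0.081 ang 15.0 55
bar [ 0.6953 -0.0014  0.0752] top 0.08 ang -18.0 59
wrist
bar [ 0.6648 -0.0611  0.0736] top 0.08 ang -1.0 230
bar [0.6746 0.0625 0.0731] top 0.078 ang 15.0 223
bar [0.691  0.0007 0.0728] top 0.078 ang -17.0 225
bar [ 0.7535 -0.145   0.0722] top 0.074 ang 30.0 35
141.625 [-0.9   0.23  1.11  1.58 -0.21  1.46  1.79]
```

```bash
cat > wt.py <<'E'
from plant import arm,effector,viewer
from sp import *
from m import *
B=np.diag([-1.,1,-1])
def qd(psi): return quat(R.from_euler('z',psi,degrees=True).as_matrix()@B)
def weight(xy,psi,off,dst,psi2=0):
    c=np.array([-np.sin(np.radians(psi)),np.cos(np.radians(psi))]); t=np.array(xy)+off*c
    arm.move_ptp([*t,.16],qd(psi)); print("touch",arm.line_to([*t,.055],rate=.12,guard=8))
    effector.grab(); s=arm.get_state(); p=s["position"]; print("w",s["width"].round(3),s["grasp_force"].round(1))
    e=t-p[:2]; arm.line_to([*p[:2],.2],rate=.15); s=arm.get_state(); print("lift",s["force"].round(1),s["wrist_torque"].round(2))
    o=off*c; dst=np.array(dst)   # bar centred between the pads after closing
    arm.move_ptp([*dst,.19],qd(psi2)); arm.line_to([*dst,.095],rate=.15)
    print("down",arm.line_to([*dst,.074],rate=.03,guard=4),arm.get_state()["position"].round(4),arm.get_state()["force"].round(1))
    effector.let_go(); arm.line_to([*dst,.19],rate=.15)
    print(arm.get_state()["clock"])
E
python3 - <<'E'
from wt import *
weight((.667,-.062),12,-.007,(.6635,-.4015),0)
E
```

```text
touch FalseTraceback (most recent call last):
  File "<stdin>", line 2, in <module>
  File "wt.py", line 9, in weight
    effector.grab(); s=arm.get_state(); p=s["position"]; print("w",s["width"].round(3),s["grasp_force"].round(1))
                                                                   ^^^^^^^^^^^^^^^^
AttributeError: 'float' object has no attribute 'round'
```

```bash
sed -i 's/s\["width"\].round(3),s\["grasp_force"\].round(1)/s["width"],s["grasp_force"]/' wt.py; python3 - <<'E'
from wt import *
s=arm.get_state(); print(s["width"],s["grasp_force"]); p=s["position"]; dst=(.6635,-.4015)
arm.line_to([*p[:2],.2],rate=.15); s=arm.get_state(); print("lift",s["force"].round(1),s["wrist_torque"].round(2),s["clock"])
arm.move_ptp([*dst,.19],qd(0)); arm.line_to([*dst,.095],rate=.15)
print("down",arm.line_to([*dst,.074],rate=.03,guard=4),arm.get_state()["position"].round(4),arm.get_state()["force"].round(1))
effector.let_go(); arm.line_to([*dst,.19],rate=.15); arm.move_ptp([.52,-.15,.35],qd(0))
d=viewer.get_image("scene"); np.savez("scene25.npz",**d); bars(d)
Pc=cloud(d); h=cv2.cvtColor(d["frame"],cv2.COLOR_BGR2HSV)
m=(Pc[...,0]>.6)&(Pc[...,0]<.73)&(Pc[...,1]>-.47)&(Pc[...,1]<-.33)&(Pc[...,2]>.092)&(Pc[...,2]<.12); q=Pc[m]; print(len(q),((q.min(0)+q.max(0))/2).round(4),q.max(0).round(3)); print(arm.get_state()["clock"])
E
```

```text
0.09745141967935045 29.851689040660858
lift [-1.1 -1.2 -7.4] [ 0.02  0.01 -0.03] 146.1167
down True [ 0.6636 -0.4006  0.0797] [-0.3  2.9  6.1]
bar [0.6783 0.0608 0.0762] top 0.082 ang 17.0 56
bar [ 0.693  -0.0014  0.0754] top 0.08 ang -18.0 56
54 [ 0.6612 -0.3951  0.0999] [ 0.686 -0.39   0.108]
152.25
```

```bash
python3 - <<'E'
from wt import *
weight((.692,-.0005),-17,-.009,(.6455,-.1925),0)
arm.move_ptp([.45,.2,.38],qd(0))
ds={n:viewer.get_image(n) for n in ("scene","side")}
for n,d in ds.items():
    Pc=cloud(d)
    for lo,hi in ((-.47,-.33),(-.26,-.12)):
        m=(Pc[...,0]>.58)&(Pc[...,0]<.73)&(Pc[...,1]>lo)&(Pc[...,1]<hi)&(Pc[...,2]>.092)&(Pc[...,2]<.12); q=Pc[m]
        if len(q): print(n,"bar",len(q),((q.min(0)+q.max(0))/2).round(4),q.min(0).round(3),q.max(0).round(3))
    print(n,"blade",bladefit(d,(.535,.005,.005)))
d=ds["scene"]; np.savez("scene26.npz",**d); T4=d["camera_from_world"]
gm=lambda f,h:(h[...,2]<151)&(f[...,2]-f[...,0]<16)
for n,c in (("p2",(.648,-.193)),("p1",(.6647,-.402))):
    q=T4[:3,:3]@np.r_[c,.025]+T4[:3,3]; u,v=int(q[0]/q[2]*d["fx"]+d["cx"]),int(q[1]/q[2]*d["fy"]+d["cy"])
    blob(d,(u-24,v-22,u+24,v+22),.025,gm,n)
bars(d); print(arm.get_state()["clock"])
E
```

```text
touch False
w 0.09679176300994644 30.00045508146286
lift [-0.3  1.  -5.7] [-0.04 -0.02 -0.01]
down True [ 0.6459 -0.1913  0.0795] [0.6 2.4 5.4]
161.1167
scene bar 55 [ 0.6585 -0.3955  0.1004] [ 0.634 -0.401  0.092] [ 0.683 -0.39   0.109]
scene bar 60 [ 0.6484 -0.1862  0.101 ] [ 0.625 -0.191  0.094] [ 0.672 -0.182  0.108]
scene blade (518, array([0.5355, 0.0051, 0.004 ]), 'slope x,y deg', array([ 0.3, -0.2]), array([534.4,   5.2]), array([99. , 61.3]), 1.3)
side bar 125 [ 0.6558 -0.3953  0.1006] [ 0.631 -0.401  0.092] [ 0.681 -0.39   0.109]
side bar 98 [ 0.6451 -0.1851  0.0998] [ 0.62  -0.192  0.092] [ 0.67  -0.178  0.107]
side blade (567, array([0.535 , 0.0009, 0.0077]), 'slope x,y deg', array([-0.4, -0.4]), array([535.5,   6.1]), array([97.9, 67.6]), 1.1)
p2 ctr [ 638.8 -191.2] size [117.6 104.6] yaw 1.0
p1 ctr [ 654.1 -402.2] size [116.  104.1] yaw 2.2
bar [0.677  0.0621 0.0757] top 0.079 ang 15.0 53
162.9583
```

```bash
python3 - <<'E'
from plant import job
print(job.close_job())
E
```

```text
the job is handed in; nothing more can be done
None
```

I handed the job in at about 163 s. By my last camera measurements both plates lie gasket down on the board, each with a weight upright 6–9 mm from its centre, and the spatula lies flat on the mat; the verdict was not shown to me. Both plates first slid off the spatula gasket up and had to be turned over at the board's front edge.

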